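# Load the last highball in the glass dryer and start it

## Robot

A 6-joint arm with a two-finger parallel gripper is mounted at the origin on the work surface. World frame = base frame: x ahead of the robot, y to its left, z up, the work surface at z = 0. Lengths are in mm, angles in degrees, forces in N, time in s.
With the tool pointing down it reaches from about 400 to 925 mm from the base axis. Payload 3.4 kg.
Tool frame: the origin (TCP) lies at the very end of the fingers, on their centre line; the grasp point (between the pads) lies 19 mm behind it; z points along the fingers, y is the direction in which the jaws open and shut (so a half turn about z gives the same grasp; the last joint's range is limited). The gripper opens to 85 mm and grips with 20 to 120 N. Pads are 22 mm wide; open, the fingers measure 114 mm over their backs; the gripper's body (76 mm by 85 mm) begins 54 mm behind the grasp point. The pads swing forward as they close: fully open they stand 13 mm farther back than shut.
Start: joints at [-71.992, 17.578, 86.31, -0, 76.112, -4.211], TCP at [217.415, -532.317, 231.305] pointing down, gripper open.
Joint ranges: [-179.03, 179.03], [-60, 130.46], [8.19, 133.38], [-81.62, 261.62], [5.75, 156.47], [-153.77, 153.77]. Speed limits (degrees/s): [147.25, 147.25, 180, 180, 180, 180].

## Interface

Orientations are given as [roll, pitch, yaw] about the fixed x, y, z axes, in that order (R = Rz(yaw) Ry(pitch) Rx(roll)).
In Python, from rig import manip gives the robot as it stands.
- The arm moves only by the shell command python3 -m handwheel 'ROWS' [FORCE]. ROWS is JSON, a list of rows, each an object of numbers: "jaw": the opening, from 0 (shut) to 1 (fully open); "x", "y", "z": the shift along the tool's x, y, z in cm; "ax", "ay", "az": the turn, a rotation vector about the tool's x, y, z in rad. A call has 1 to 20 rows; each row is the pose to reach, as a shift and turn from the pose commanded when the call began, along the tool's axes at that moment; what a row does not reach only later rows make up. A row lasts 1/12 s, in which the tool goes at most 41.7 mm and 7.16 degrees, less where a joint would pass 70% of its speed; a pose out of reach is approached as far as the arm can. A call with a gripper value outside its range is refused whole. The fingers move at their own pace and stop on an object; FORCE is the grip in N (left out, the last holds). Time passes only in rows, so rows that repeat a pose let the fingers close. It gives the time, the measured TCP pose, the force and the opening at its end, in the units of the state.
- manip.state(): the state, without advancing time (a new reading comes with each control period).
- manip.read_camera(name): name is "side" or "top" or "wrist"; returns the picture (420x560x3 uint8, red, green, blue); there is no depth.
- manip.calibration(name): a dict with "mtx" (3x3 intrinsics, pixels), "R" (3x3) and "t" (3): a world point X has camera coordinates R X + t; the wrist camera has in their place "T_tool_cam" (4x4, takes a point from camera to tool coordinates, whose origin is the TCP and whose axes are the flange's). Camera axes: x right, y down, z forward; pixel columns grow to the right and rows downward; lengths in mm; the calibration is good to about 2 mm. The wrist camera is an equidistant fisheye: a pixel r from the principal point sees the ray r / f radians off the axis. A picture is of the moment at which its call begins: read the wrist's pose just before it. calibration takes no time and is no camera call.
- manip.finish_job(): hands the job in, once; it reports no verdict.
The state is a dict: "time_s": time; "q": joint angles; "joint_vel": joint speeds; "joint_torque": joint torques, N m; "eef_pos": TCP position; "tool_rot": TCP orientation; "contact_force": force on the tool from outside, world axes, zero at the start; "wrist_torque": the same for the moment, N m; "gripper_width": finger opening in mm.
Only numpy, scipy, OpenCV 4.12 (cv2) and the standard library are available. Lean on these libraries where they do the work, as an engineer would, in place of code of your own. Each camera call takes 0.05 s, during which the arm holds its last target. There are 200 camera calls.

## Task

Turn the highball glass lying on the draining board upside down over the free air tube of the glass dryer, set it down gently so that its rim sits flat on the deck, and let go of it. Then work the dryer's keys one at a time, each well in and out again, with a light touch and no jabbing: hold the power key in for a full second, then press the tall-glass key, the timer key and last the start key; leave the other keys alone, and disturb neither the other glasses nor the muddler.

Things in the scene. Friction and masses are not known exactly. Their poses are not given: they have to be found in the camera images.
- dryer: warm-air glass dryer: fixed brushed-steel housing, 200 mm deep (own x), 340 mm wide (own y). Origin: centre of its underside; x away from the robot, y to the robot's left, z up. Its flat slotted deck is 60 mm above the table (own x from -35 to 100 mm) and carries three upright air tubes in a row along y, 115 mm apart. The key panel is in front of the deck, facing the robot.
- dryer_panel (a point): middle of the dryer's key panel, 48 mm above the table, axes as the dryer's. The panel slopes at 0.347 rad (20 degrees), from 60 mm at the deck down to 36 mm at the front edge; outward normal (-0.340, 0, 0.940) in these axes. Six grey spring keys 50 mm apart stand in one row across it (left = +y, as seen from the robot). All spring back. Over 20 N on panel or key would harm it.
- tube_free: the one air tube that has no glass on it (fixed): a steel tube 16 mm across and 100 mm tall with a rounded tip and a collar 20 mm across and 3 mm high at its foot. Origin: centre of its foot, on the deck; z up. Which of the three places is free varies.
- glass: straight-sided clear highball (tall) glass, 62 mm across outside, 56 mm inside, 130 mm tall, base 10 mm thick, about 0.28 kg. Origin: on its axis at mid-height; own x runs along the axis towards the mouth. It starts lying on its side on the draining board, axis about 38 mm above the table, mouth away from the robot.
- glass_mouth (a point): centre of the glass's open mouth, in the plane of the rim (65 mm from the glass's origin along its x); lies on the deck plane, 60 mm above the table, when the glass stands upside down on the dryer.
- drainer: fixed ribbed stainless draining board, 300 x 240 mm, plate 6 mm thick with ribs 11 mm high, 32 mm apart, running along its x; edge 12 mm high. Origin: centre of its underside.
- glass_b: bystander: same kind of highball glass, already upside down on another tube of the dryer. Origin: centre of its rim, on the deck; z up.
- glass_c: bystander: as glass_b, on the remaining tube.
- muddler: bystander: wooden bar muddler, 200 mm long, 22 mm thick, lying on the draining board. Origin at its middle, x along it.
- goblet: bystander: stemmed water goblet standing on the table, 164 mm tall, 78 mm across. Origin: centre of its foot.
- key_power_top (a point): middle of the top face of the power key: round, 22 mm across, first from the left; stands 8 mm out of the panel when at rest; z is the panel's outward normal, x up the slope.
- key_power (a joint): travel of the power key, m: 0 at rest, 0.005 at its stop. Spring: it starts to move at 1.3 N, is 3 mm in at 3.4 N and at its stop at 4.8 N. It registers once 3 mm in for a tenth of a second; the power key has to be kept in for a full second.
- key_short_top (a point): middle of the top face of the short-glass programme key: the shortest of three bar keys (12 mm long up the slope, 13 mm wide), second from the left; stands 8 mm out of the panel when at rest; z is the panel's outward normal, x up the slope.
- key_short (a joint): travel of the short-glass programme key, m: 0 at rest, 0.005 at its stop. Spring: it starts to move at 1.3 N, is 3 mm in at 3.4 N and at its stop at 4.8 N. It registers once 3 mm in for a tenth of a second.
- key_medium_top (a point): middle of the top face of the medium-glass programme key: bar 20 mm long up the slope, 13 mm wide, third from the left; stands 8 mm out of the panel when at rest; z is the panel's outward normal, x up the slope.
- key_medium (a joint): travel of the medium-glass programme key, m: 0 at rest, 0.005 at its stop. Spring: it starts to move at 1.3 N, is 3 mm in at 3.4 N and at its stop at 4.8 N. It registers once 3 mm in for a tenth of a second.
- key_tall_top (a point): middle of the top face of the tall-glass programme key: the longest bar, 30 mm long up the slope, 13 mm wide, fourth from the left; stands 8 mm out of the panel when at rest; z is the panel's outward normal, x up the slope.
- key_tall (a joint): travel of the tall-glass programme key, m: 0 at rest, 0.005 at its stop. Spring: it starts to move at 1.3 N, is 3 mm in at 3.4 N and at its stop at 4.8 N. It registers once 3 mm in for a tenth of a second.
- key_timer_top (a point): middle of the top face of the timer key: the small round one, 15 mm across, fifth from the left; stands 8 mm out of the panel when at rest; z is the panel's outward normal, x up the slope.
- key_timer (a joint): travel of the timer key, m: 0 at rest, 0.005 at its stop. Spring: it starts to move at 1.3 N, is 3 mm in at 3.4 N and at its stop at 4.8 N. It registers once 3 mm in for a tenth of a second.
- key_start_top (a point): middle of the top face of the start key: the broad rectangular one, 28 mm wide and 22 mm up the slope, last on the right; stands 8 mm out of the panel when at rest; z is the panel's outward normal, x up the slope.
- key_start (a joint): travel of the start key, m: 0 at rest, 0.005 at its stop. Spring: it starts to move at 1.3 N, is 3 mm in at 3.4 N and at its stop at 4.8 N. It registers once 3 mm in for a tenth of a second.
There are look-alikes about, which are no part of the job. What is shaped like the glass but green is not meant.

How it is judged:
By the outcome, as a careful person would: the job done as asked, in the order asked, and still so for the second after the job is handed in, with the robot touching nothing.
It also fails if it takes over 72 s, if anything falls off the work surface, if the arm or the gripper's body presses on something with over 40 N, if the wrist force passes 120 N, or if a joint passes its speed limit or range.

## Working session

There is one attempt and no reset: what is moved stays moved. The work goes in short steps, Python scripts to look and compute and a shell command to move; the robot and the scene stay as the last step left them, time stands still between calls to the robot, and variables do not carry over. Pictures are saved under pics/ and viewed, about 8 in all and at most 12, crops included, and the job is handed in when it is done.

```bash
ls; mkdir -p pics
python3 - <<'E'
from rig import manip
import cv2,numpy as np
for n in("top","side"):
    im=manip.read_camera(n); cv2.imwrite(f"pics/{n}0.png",im[:,:,::-1])
    c=manip.calibration(n); print(n,{k:np.round(v,3).tolist() for k,v in c.items()})
print({k:np.round(v,3).tolist() for k,v in manip.calibration("wrist").items()})
print(manip.state())
E
```

```text
pics
top {'mtx': [[422.287, 0.0, 275.858], [0.0, 422.287, 212.872], [0.0, 0.0, 1.0]], 'R': [[-0.011, -1.0, 0.024], [-0.987, 0.007, -0.163], [0.163, -0.026, -0.986]], 't': [28.705, 600.411, 1078.644]}
side {'mtx': [[382.112, 0.0, 275.004], [0.0, 382.112, 207.136], [0.0, 0.0, 1.0]], 'R': [[-0.933, -0.36, 0.019], [-0.27, 0.661, -0.701], [0.24, -0.659, -0.713]], 't': [551.542, 189.483, 945.49]}
{'mtx': [[325.192, 0.0, 279.191], [0.0, 325.192, 209.697], [0.0, 0.0, 1.0]], 'T_tool_cam': [[-0.0, -0.954, -0.299, 76.269], [1.0, -0.0, -0.0, -0.096], [0.0, -0.299, 0.954, -141.588], [0.0, 0.0, 0.0, 1.0]]}
{'time_s': 0.1, 'q': array([-7.19924097e+01,  1.76166249e+01,  8.63755211e+01, -1.19979571e-03,
        7.61120885e+01, -4.21134180e+00]), 'joint_vel': array([ 0.01401902, -0.04516644, -0.18078869,  0.02718609,  0.028085  ,
        0.04158047]), 'joint_torque': array([ 1.81465268e-03, -4.58521521e+01, -2.52608675e+01, -7.68839840e-06,
        5.54725353e-03,  3.75123182e-05]), 'eef_pos': array([ 217.20936602, -531.71847233,  230.49247038]), 'tool_rot': array([-1.79895961e+02, -6.49346687e-03,  2.22192153e+01]), 'contact_force': array([-0.19420517, -0.00022836, -0.09406251]), 'wrist_torque': array([-0.01629114,  0.03132462,  0.04145827]), 'gripper_width': 85.3467581786187}
```

View pics/top0.png

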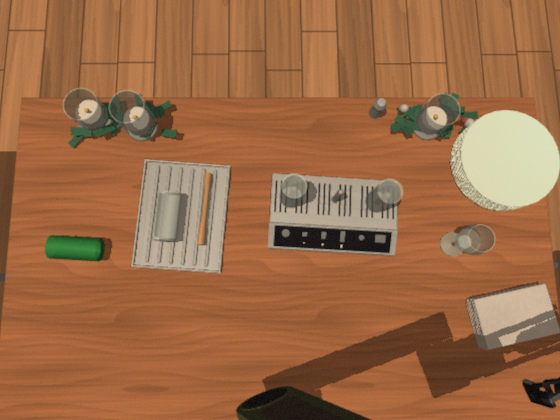

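View pics/side0.png

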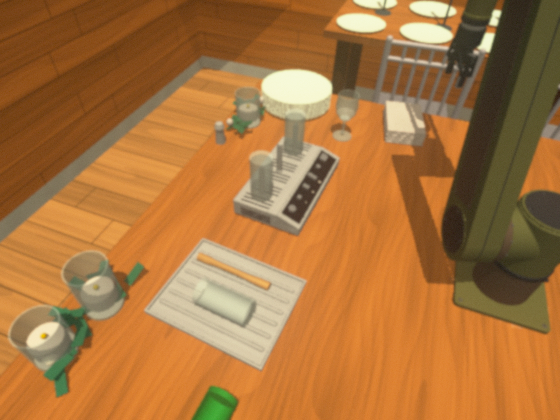

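The top view shows the glass on the drainer at about (168,216), mouth up-image, and the muddler at (205,208). The dryer covers cols 270–397 and rows 175–254. Its middle tube, near (340,195), is free. The green decoy is at (75,248) and the goblet at (470,240). Next is an enlarged crop of the drainer and dryer.

```bash
python3 - <<'E'
import cv2,numpy as np
im=cv2.imread("pics/top0.png")
a=cv2.resize(im[180:255,145:220],None,fx=4,fy=4,interpolation=cv2.INTER_CUBIC) #300x300
b=cv2.resize(im[170:260,265:402],None,fx=5.8,fy=5.8,interpolation=cv2.INTER_CUBIC)[:600,:800]
cv2.imwrite("pics/b.png",b)
E
cat > h.py <<'E'
import numpy as np,cv2
from rig import manip
from scipy.spatial.transform import Rotation as Ro
def px2w(name,uv,z):
    c=manip.calibration(name);d=np.linalg.inv(c["mtx"])@np.array([*uv,1.]);R=np.array(c["R"]);t=np.array(c["t"])
    o=-R.T@t;d=R.T@d;return o+d*(z-o[2])/d[2]
def pose(s):
    T=np.eye(4);T[:3,:3]=Ro.from_euler("xyz",s["tool_rot"],degrees=True).as_matrix();T[:3,3]=s["eef_pos"];return T
def wray(T,uv):
    c=manip.calibration("wrist");K=np.array(c["mtx"]);v=np.array([(uv[0]-K[0,2])/K[0,0],(uv[1]-K[1,2])/K[1,1]])
    th=np.hypot(*v);d=np.array([*(v/max(th,1e-9)*np.sin(th)),np.cos(th)])
    C=T@np.array(c["T_tool_cam"]);return C[:3,3],C[:3,:3]@d
def wpx2w(T,uv,z):
    o,d=wray(T,uv);return o+d*(z-o[2])/d[2]
def w2wpx(T,X):
    c=manip.calibration("wrist");K=np.array(c["mtx"]);C=np.linalg.inv(T@np.array(c["T_tool_cam"]));p=C[:3,:3]@X+C[:3,3]
    th=np.arctan2(np.hypot(p[0],p[1]),p[2]);n=p[:2]/np.hypot(p[0],p[1])
    return n*th*K[0,0]+K[:2,2]
def delta(T,Xt,Rt):  # shift cm and rotvec in tool axes
    R=T[:3,:3];return np.round(R.T@(np.array(Xt)-T[:3,3])/10,2),np.round(Ro.from_matrix(R.T@Rt).as_rotvec(),3)
E
python3 - <<'E'
from h import *
for n,uv,z in [("glass base",(167,241),38),("mouth",(170,193),38),("dr TL",(272,175),60),("dr TR",(395,181),60),("dr FL",(269,250),36),("dr FR",(396,254),36),("drn",(145,160),6),("drn",(231,166),6),("drn",(134,267),6),("drn",(221,271),6),("goblet",(455,243),0),("mud",(208,173),22),("mud",(202,243),22)]: print(n,px2w("top",uv,z).round(0))
E
```

```text
glass base [529. 312.  38.]
mouth [659. 308.  38.]
dr TL [702.  33.  60.]
dr TR [ 684. -299.   60.]
dr FL [503.  42.  36.]
dr FR [ 489. -297.   36.]
drn [761. 388.   6.]
drn [742. 147.   6.]
drn [463. 406.   6.]
drn [450. 172.   6.]
goblet [ 520. -476.    0.]
mud [718. 209.  22.]
mud [524. 222.  22.]
```

View pics/b.png

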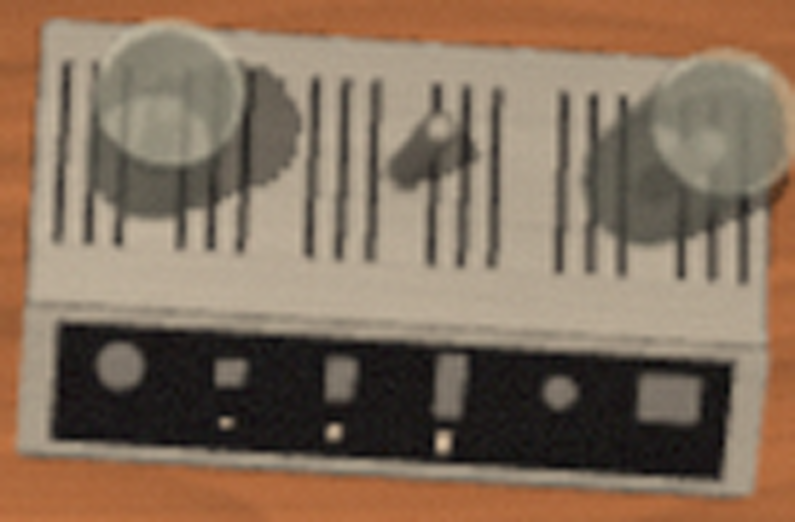

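The crop shows the keys, left to right: power (120,366), short, medium, tall (450,387), timer (560,392) and start (669,399). The free tube's tip is at (440,125), and the dryer is turned by about −3°.

My plan is to grasp the glass at a 45° forward tilt and roll 180° about the tool axis, which turns the mouth down. First I'll work out the targets and go above the glass.

```bash
cat >> h.py <<'E'
def Rt(b,yaw,flip=False): # tool z forward-down, b deg off vertical, tool x up/forward (or flipped)
    R=Ro.from_euler("z",yaw,degrees=True)*Ro.from_euler("xyz",[180,-b,0],degrees=True)
    if flip: R=R*Ro.from_euler("z",180,degrees=True)
    return R.as_matrix()
E
python3 - <<'E'
from h import *
f=lambda u,v:(265+u/5.8-.4,170+v/5.8-.4)
for n,uv,z in [("tube",(440,125),160),("power",(120,366),58),("short",(231,372),58),("tall",(450,387),58),("timer",(560,392),58),("start",(669,399),58)]: print(n,px2w("top",f(*uv),z).round(1))
print(Rt(45,0).round(2).tolist(),Rt(45,0,1).round(2).tolist())
T=pose(manip.state())
# camera-look pose: TCP above glass, straight down, yaw 90 halfway
print(delta(T,[500,300,260],Rt(0,90)),delta(T,[500,300,260],Rt(0,0)))
R=Rt(0,90); print((R.T@Rt(45,-2,1)).round(2))
E
```

```text
tube [ 634.8 -131.6  160. ]
power [546.1  -0.7  58. ]
short [543. -51.  58.]
tall [ 535.3 -150.5   58. ]
timer [ 532.6 -200.7   58. ]
start [ 529.  -250.3   58. ]
[[0.71, -0.0, 0.71], [-0.0, -1.0, -0.0], [0.71, 0.0, -0.71]] [[-0.71, 0.0, 0.71], [-0.0, 1.0, -0.0], [-0.71, -0.0, -0.71]]
(array([ 57.63, -66.31,  -2.82]), array([-2.000e-03, -1.000e-03, -1.183e+00])) (array([ 57.63, -66.31,  -2.82]), array([-0.002,  0.   ,  0.388]))
[[ 0.02  1.   -0.02]
 [-0.71  0.03  0.71]
 [ 0.71  0.    0.71]]
```

Run:
```python
from h import *
T=pose(manip.state())
print(delta(T,[450,-300,300],Rt(0,-3)),delta(T,[530,-130,300],Rt(0,-3)))
```

```text
(array([ 30.31, -12.66,  -6.92]), array([-0.002,  0.   ,  0.44 ])) (array([ 44.15, -25.37,  -6.9 ]), array([-0.002,  0.   ,  0.44 ]))
```

```bash
python3 -m handwheel '[{"x":30.3,"y":-12.7,"z":-6.9,"az":0.44},{"x":30.3,"y":-12.7,"z":-6.9,"az":0.44},{"x":30.3,"y":-12.7,"z":-6.9,"az":0.44},{"x":30.3,"y":-12.7,"z":-6.9,"az":0.44},{"x":30.3,"y":-12.7,"z":-6.9,"az":0.44},{"x":30.3,"y":-12.7,"z":-6.9,"az":0.44},{"x":30.3,"y":-12.7,"z":-6.9,"az":0.44},{"x":30.3,"y":-12.7,"z":-6.9,"az":0.44},{"x":44.2,"y":-25.4,"z":-6.9,"az":0.44},{"x":44.2,"y":-25.4,"z":-6.9,"az":0.44},{"x":44.2,"y":-25.4,"z":-6.9,"az":0.44},{"x":44.2,"y":-25.4,"z":-6.9,"az":0.44},{"x":44.2,"y":-25.4,"z":-6.9,"az":0.44},{"x":44.2,"y":-25.4,"z":-6.9,"az":0.44},{"x":44.2,"y":-25.4,"z":-6.9,"az":0.44},{"x":44.2,"y":-25.4,"z":-6.9,"az":0.44}]'
python3 - <<'E'
from h import *
s=manip.state();T=pose(s);im=manip.read_camera("wrist");np.save("T1.npy",T)
print(s["q"].round(1),s["eef_pos"],s["tool_rot"])
cv2.imwrite("pics/w1.png",cv2.resize(im[:,:,::-1],None,fx=1.42,fy=1.42,interpolation=cv2.INTER_CUBIC))
E
```

```text
[-72.   17.6  86.4  -0.   76.1  -4.2] [ 217.20936602 -531.71847233  230.49247038] [-1.79895961e+02 -6.49346687e-03  2.22192153e+01]validation failed for argument at $[0]...
```

View pics/w1.png

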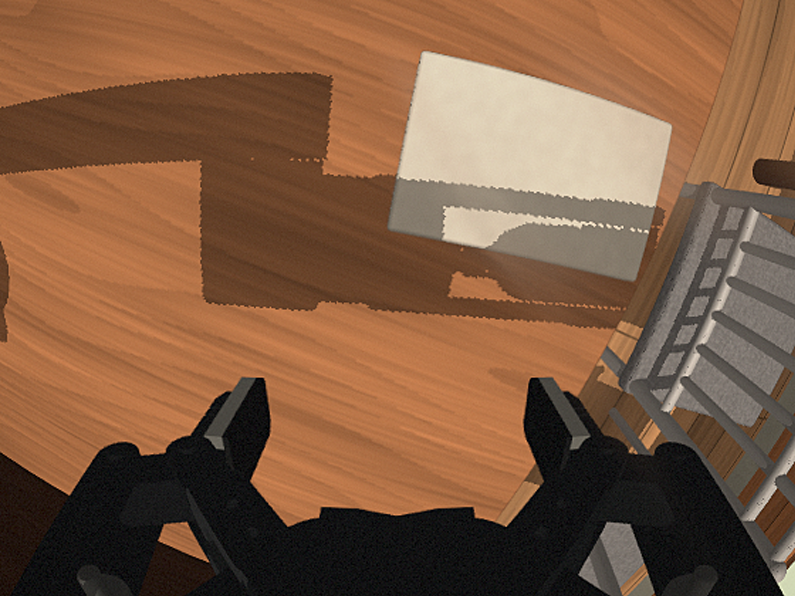

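The move was refused and the arm hasn't moved, so this view shows only bare table and a white board. Rows probably need every key.

```bash
python3 -m handwheel '[{"jaw":1,"x":30.3,"y":-12.7,"z":-6.9,"ax":0,"ay":0,"az":0.44},{"jaw":1,"x":30.3,"y":-12.7,"z":-6.9,"ax":0,"ay":0,"az":0.44},{"jaw":1,"x":30.3,"y":-12.7,"z":-6.9,"ax":0,"ay":0,"az":0.44},{"jaw":1,"x":30.3,"y":-12.7,"z":-6.9,"ax":0,"ay":0,"az":0.44},{"jaw":1,"x":30.3,"y":-12.7,"z":-6.9,"ax":0,"ay":0,"az":0.44},{"jaw":1,"x":30.3,"y":-12.7,"z":-6.9,"ax":0,"ay":0,"az":0.44},{"jaw":1,"x":30.3,"y":-12.7,"z":-6.9,"ax":0,"ay":0,"az":0.44},{"jaw":1,"x":30.3,"y":-12.7,"z":-6.9,"ax":0,"ay":0,"az":0.44},{"jaw":1,"x":44.2,"y":-25.4,"z":-6.9,"ax":0,"ay":0,"az":0.44},{"jaw":1,"x":44.2,"y":-25.4,"z":-6.9,"ax":0,"ay":0,"az":0.44},{"jaw":1,"x":44.2,"y":-25.4,"z":-6.9,"ax":0,"ay":0,"az":0.44},{"jaw":1,"x":44.2,"y":-25.4,"z":-6.9,"ax":0,"ay":0,"az":0.44},{"jaw":1,"x":44.2,"y":-25.4,"z":-6.9,"ax":0,"ay":0,"az":0.44},{"jaw":1,"x":44.2,"y":-25.4,"z":-6.9,"ax":0,"ay":0,"az":0.44},{"jaw":1,"x":44.2,"y":-25.4,"z":-6.9,"ax":0,"ay":0,"az":0.44}]'
python3 - <<'E'
from h import *
s=manip.state();print(s["time_s"],s["q"].round(1),s["eef_pos"],s["tool_rot"],s["joint_vel"].round(1))
E
```

```text
time_s: 1.4
eef_pos: [530.8, -128.4, 299.9]
tool_rot: [180.0, 0.1, -2.8]
contact_force: [-0.7, -1.1, -0.1]
gripper_width: 85.3
1.4 [-18.   12.7  83.3  -0.   84.1  74.8] [ 530.83457231 -128.4257885   299.89949064] [ 1.79993959e+02  5.17513356e-02 -2.77680423e+00] [-2.8 -0.3  0.4 -1.   0.1 -0.5]
```

Run:
```python
from h import *
s=manip.state();T=pose(s);im=manip.read_camera("wrist");np.save("T1.npy",T)
cv2.imwrite("pics/w2.png",cv2.resize(im[:,:,::-1],None,fx=1.42,fy=1.42,interpolation=cv2.INTER_CUBIC))
y=np.radians(-3.5)
for n,X in [("tube",[634.8,-131.6,160]),("power",[546,-.7,58]),("tall",[535.3,-150.5,58]),("start",[529,-250.3,58])]:print(n,w2wpx(T,np.array(X))*1.42)
```

```text
tube [393.46341672 111.97147527]
power [249.20008985 239.62319559]
tall [422.52303204 241.56978884]
start [536.69106154 244.84734103]
```

View pics/w2.png

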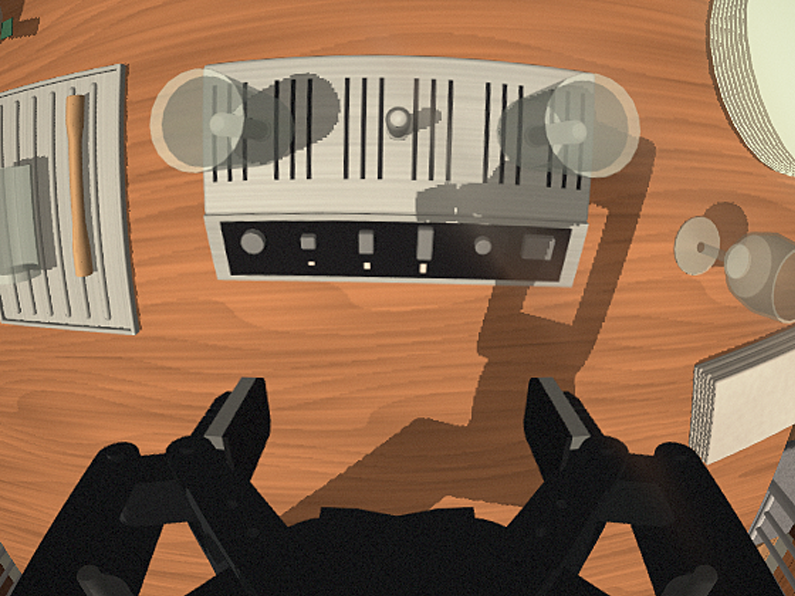

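The wrist view puts power at (253,241), tall at (425,243), timer at (482,246), start at (538,246), and the free tube tip at about (398,116).

Run:
```python
from h import *
T=np.load("T1.npy")
for n,uv,z in [("tube",(398,116),160),("power",(253,241),57),("tall",(425,243),57),("timer",(482,246),57),("start",(538,246),57),("TL",(205,66),60),("TR",(600,76),60),("FL",(217,280),36),("FR",(573,287),36)]:print(n,wpx2w(T,np.array(uv)/1.42,z).round(1))
Tn=pose(manip.state())
print(delta(Tn,[520,310,280],Rt(0,88)), delta(Tn,[480,310,280],Rt(30,-2,1)))
```

```text
tube [ 632.2 -134.2  160. ]
power [544.4  -3.7  57. ]
tall [ 533.8 -152.6   57. ]
timer [ 529.3 -201.5   57. ]
start [ 527.7 -251.8   57. ]
TL [702.9  27.3  60. ]
TR [ 678.8 -311.    60. ]
FL [506.1  45.1  36. ]
FR [ 482.4 -295.7   36. ]
(array([ -3.24, -43.86,   1.97]), array([-0.000e+00,  1.000e-03, -1.586e+00])) (array([ -7.24, -43.66,   1.98]), array([ 0.811, -0.007,  3.02 ]))
```

```bash
python3 -m handwheel '[{"jaw":1,"x":-3,"y":-44,"z":2,"ax":0,"ay":0,"az":-1.58},{"jaw":1,"x":-3,"y":-44,"z":2,"ax":0,"ay":0,"az":-1.58},{"jaw":1,"x":-3,"y":-44,"z":2,"ax":0,"ay":0,"az":-1.58},{"jaw":1,"x":-3,"y":-44,"z":2,"ax":0,"ay":0,"az":-1.58},{"jaw":1,"x":-3,"y":-44,"z":2,"ax":0,"ay":0,"az":-1.58},{"jaw":1,"x":-3,"y":-44,"z":2,"ax":0,"ay":0,"az":-1.58},{"jaw":1,"x":-3,"y":-44,"z":2,"ax":0,"ay":0,"az":-1.58},{"jaw":1,"x":-3,"y":-44,"z":2,"ax":0,"ay":0,"az":-1.58},{"jaw":1,"x":-3,"y":-44,"z":2,"ax":0,"ay":0,"az":-1.58},{"jaw":1,"x":-3,"y":-44,"z":2,"ax":0,"ay":0,"az":-1.58},{"jaw":1,"x":-3,"y":-44,"z":2,"ax":0,"ay":0,"az":-1.58},{"jaw":1,"x":-3,"y":-44,"z":2,"ax":0,"ay":0,"az":-1.58},{"jaw":1,"x":-3,"y":-44,"z":2,"ax":0,"ay":0,"az":-1.58},{"jaw":1,"x":-3,"y":-44,"z":2,"ax":0,"ay":0,"az":-1.58}]'
python3 - <<'E'
from h import *
s=manip.state();T=pose(s);print(s["q"].round(1))
# glass grasp: 12 mm to base from centre (594,310); TCP 19 beyond grasp along z; hover 120 back
R=Rt(45,-2,1);g=np.array([582,310.4,38]);tcp=g+19*R[:,2];print(tcp,tcp-130*R[:,2])
print(delta(T,tcp-130*R[:,2],R))
E
```

```text
time_s: 2.62
eef_pos: [524.0, 309.8, 279.8]
tool_rot: [-180.0, 0.1, 87.6]
contact_force: [-0.1, -0.3, 0.9]
gripper_width: 85.5
[26.6 18.5 77.7 -0.  83.8 29.1]
[595.42684459 309.93112426  24.56497116] [503.55896058 313.13922146 116.48885271]
(array([ 0.27, -2.05, 16.33]), array([-0.618, -0.612, -1.488]))
```

```bash
python3 -m handwheel '[{"jaw":1,"x":0.3,"y":-4,"z":6,"ax":-0.618,"ay":-0.612,"az":-1.488},{"jaw":1,"x":0.3,"y":-4,"z":6,"ax":-0.618,"ay":-0.612,"az":-1.488},{"jaw":1,"x":0.3,"y":-4,"z":6,"ax":-0.618,"ay":-0.612,"az":-1.488},{"jaw":1,"x":0.3,"y":-4,"z":6,"ax":-0.618,"ay":-0.612,"az":-1.488},{"jaw":1,"x":0.3,"y":-4,"z":6,"ax":-0.618,"ay":-0.612,"az":-1.488},{"jaw":1,"x":0.3,"y":-4,"z":6,"ax":-0.618,"ay":-0.612,"az":-1.488},{"jaw":1,"x":0.3,"y":-4,"z":6,"ax":-0.618,"ay":-0.612,"az":-1.488},{"jaw":1,"x":0.3,"y":-4,"z":6,"ax":-0.618,"ay":-0.612,"az":-1.488},{"jaw":1,"x":0.3,"y":-4,"z":6,"ax":-0.618,"ay":-0.612,"az":-1.488},{"jaw":1,"x":0.3,"y":-4,"z":6,"ax":-0.618,"ay":-0.612,"az":-1.488},{"jaw":1,"x":0.3,"y":-4,"z":6,"ax":-0.618,"ay":-0.612,"az":-1.488},{"jaw":1,"x":0.3,"y":-4,"z":6,"ax":-0.618,"ay":-0.612,"az":-1.488},{"jaw":1,"x":0.3,"y":-4,"z":6,"ax":-0.618,"ay":-0.612,"az":-1.488},{"jaw":1,"x":0.3,"y":-4,"z":9,"ax":-0.618,"ay":-0.612,"az":-1.488},{"jaw":1,"x":0.3,"y":-4,"z":9,"ax":-0.618,"ay":-0.612,"az":-1.488},{"jaw":1,"x":0.3,"y":-4,"z":9,"ax":-0.618,"ay":-0.612,"az":-1.488},{"jaw":1,"x":0.3,"y":-4,"z":9,"ax":-0.618,"ay":-0.612,"az":-1.488}]'
python3 - <<'E'
from h import *
s=manip.state();T=pose(s);im=manip.read_camera("wrist");np.save("T2.npy",T);print(s["q"].round(1),T[:3].round(2).tolist())
cv2.imwrite("pics/w3.png",cv2.resize(im[:,:,::-1],None,fx=1.42,fy=1.42,interpolation=cv2.INTER_CUBIC))
for X in ([529,312,38],[659,308,38]):print(w2wpx(T,np.array(X,float))*1.42)
E
```

```text
time_s: 4.03
eef_pos: [484.3, 314.3, 190.3]
tool_rot: [179.9, 45.0, 177.6]
contact_force: [0.5, 0.8, 0.4]
gripper_width: 85.2
[ 49.4  14.6 118.8 -69.   36.4  16.4] [[-0.71, 0.04, 0.71, 484.35], [0.03, 1.0, -0.03, 314.27], [-0.71, 0.0, -0.71, 190.29]]
[395.20946074 159.40544503]
[397.03206485 270.34325511]
```

View pics/w3.png

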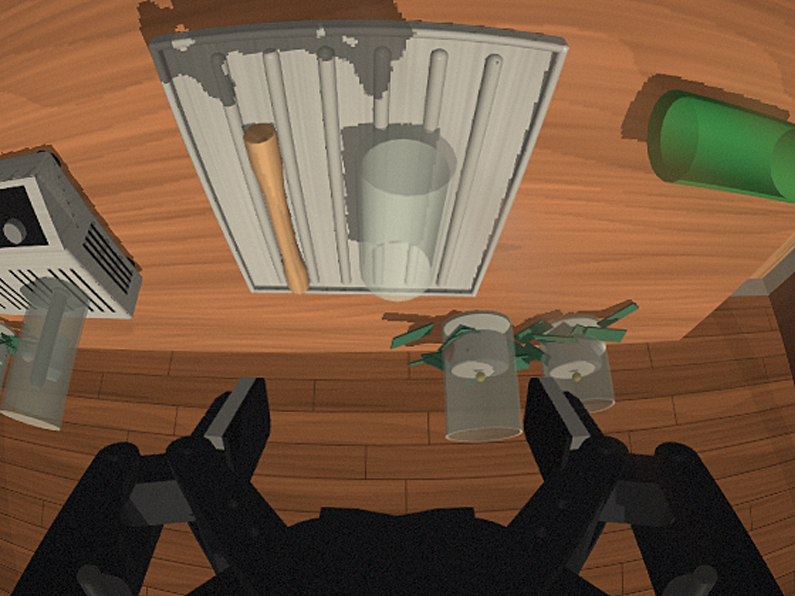

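The image is flipped, with the robot side up. It shows the glass's near end centred at about (409,165) and its far end at about (400,272), with the muddler clear to the left. I'll enlarge it to confirm which end is the mouth and to read the edges.

Run:
```python
import cv2
im=cv2.imread("pics/w3.png")
a=cv2.resize(im[115:315,330:480],None,fx=2.9,fy=2.9,interpolation=cv2.INTER_CUBIC)
s=cv2.imread("pics/side0.png")[265:340,175:275]
s=cv2.resize(s,None,fx=3.6,fy=3.6,interpolation=cv2.INTER_CUBIC)
import numpy as np
c=np.zeros((580,800,3),np.uint8);c[:a.shape[0],:a.shape[1]]=a;c[:s.shape[0],438:438+s.shape[1]]=s[:,:362]
cv2.imwrite("pics/w3c.png",c)
```

```text
(no output)
```

View pics/w3c.png

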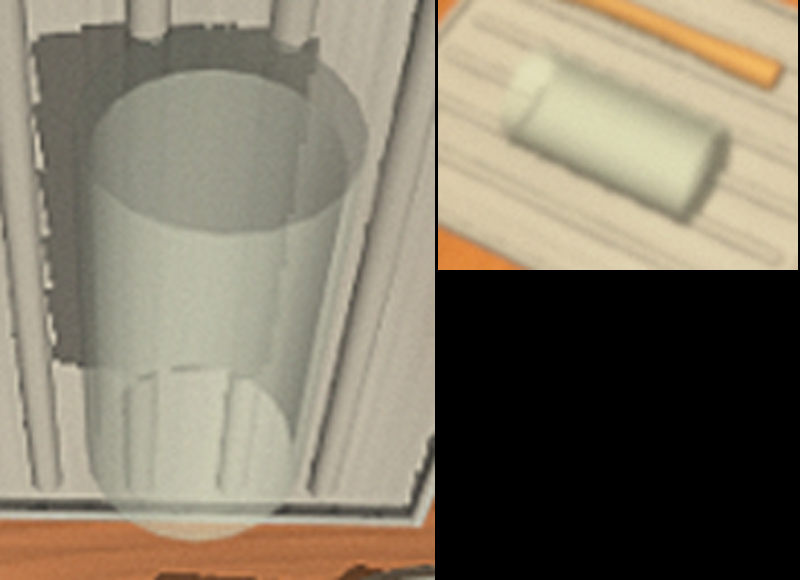

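Run:
```python
from h import *
T=np.load("T2.npy")
B=wpx2w(T,np.array([409.3,167.4])/1.42,38);M=wpx2w(T,np.array([396.6,271.9])/1.42,38);print(B,M,np.linalg.norm(M-B))
for uv in((182,222),):pass
a=np.degrees(np.arctan2(*(M-B)[[1,0]]));c=(B+M)/2;print("yaw",a,c)
# side/top rays cross-check in y
yaw=-3.5
R=Rt(45,yaw,1);ax=np.array([np.cos(np.radians(yaw)),np.sin(np.radians(yaw)),0])
for c in (c,):
    g=np.array([*c[:2],38])-12*ax;tcp=g+19*R[:,2]
    print(tcp,delta(pose(manip.state()),tcp,R),delta(pose(manip.state()),tcp-60*R[:,2],R))
```

```text
[536.3718248  320.31957204  38.        ] [661.51672468 307.53940733  38.        ] 125.79578123882253
yaw -5.830998663402394 [598.94427474 313.92948969  38.        ]
[600.37662696 313.84188327  24.56497116] (array([ 3.64,  0.27, 19.94]), array([0.018, 0.002, 0.013])) (array([ 3.63,  0.37, 13.94]), array([0.018, 0.002, 0.013]))
```

```bash
python3 -m handwheel '[{"jaw":1,"x":3.8,"y":0.2,"z":4,"ax":0.024,"ay":0,"az":0.02},{"jaw":1,"x":3.8,"y":0.2,"z":7,"ax":0.024,"ay":0,"az":0.02},{"jaw":1,"x":3.8,"y":0.2,"z":10,"ax":0.024,"ay":0,"az":0.02},{"jaw":1,"x":3.8,"y":0.2,"z":13,"ax":0.024,"ay":0,"az":0.02},{"jaw":1,"x":3.8,"y":0.15,"z":15,"ax":0.024,"ay":0,"az":0.02},{"jaw":1,"x":3.8,"y":0.15,"z":17,"ax":0.024,"ay":0,"az":0.02},{"jaw":1,"x":3.8,"y":0.15,"z":18.5,"ax":0.024,"ay":0,"az":0.02},{"jaw":1,"x":3.8,"y":0.15,"z":19.5,"ax":0.024,"ay":0,"az":0.02},{"jaw":1,"x":3.8,"y":0.15,"z":20,"ax":0.024,"ay":0,"az":0.02},{"jaw":1,"x":3.8,"y":0.15,"z":20,"ax":0.024,"ay":0,"az":0.02}]'
python3 - <<'E'
from h import *
s=manip.state();T=pose(s);im=manip.read_camera("wrist");np.save("T3.npy",T);print(s["q"].round(1),s["contact_force"].round(2))
cv2.imwrite("pics/w4.png",im[60:,60:500,::-1])
E
```

```text
time_s: 4.92
eef_pos: [606.6, 332.1, 52.5]
tool_rot: [-177.6, 41.8, 176.0]
contact_force: [-1.3, -3.3, 5.6]
gripper_width: 85.5
[ 40.6  33.5 110.7 -81.6  30.2  27.3] [-1.33 -3.34  5.6 ]
```

View pics/w4.png

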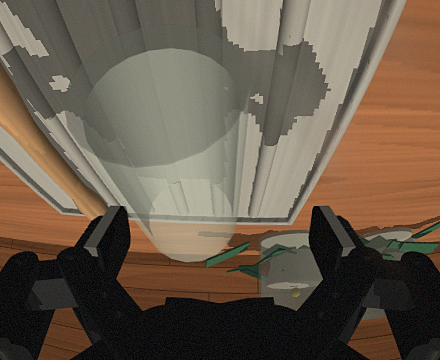

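Joint 4 ran into its limit (−81.6°) because the tilt doesn't suit the arm's azimuth here, so the tool stopped about 2 cm off to the side. I'll back out, then fit the arm's kinematics so I can choose a reachable tilt.

```bash
python3 -m handwheel '[{"jaw":1,"x":0,"y":0,"z":-2,"ax":0,"ay":0,"az":0},{"jaw":1,"x":0,"y":0,"z":-5,"ax":0,"ay":0,"az":0},{"jaw":1,"x":0,"y":0,"z":-9,"ax":0,"ay":0,"az":0},{"jaw":1,"x":0,"y":0,"z":-13,"ax":0,"ay":0,"az":0},{"jaw":1,"x":0,"y":0,"z":-17,"ax":0,"ay":0,"az":0},{"jaw":1,"x":0,"y":0,"z":-17,"ax":0,"ay":0,"az":0},{"jaw":1,"x":0,"y":0,"z":-17,"ax":0,"ay":0,"az":0}]'
cat > kin.py <<'E'
import numpy as np
from scipy.spatial.transform import Rotation as Ro
from scipy.optimize import least_squares
def fk(q,p):
    h,a1,d,l2,e,l3,lt,s4,s6=*p[:7],p[7],p[8]
    R1=Ro.from_euler("z",q[0],degrees=True);R2=R1*Ro.from_euler("y",q[1],degrees=True);R3=R2*Ro.from_euler("y",q[2],degrees=True)
    R4=R3*Ro.from_euler("z",s4*q[3],degrees=True);R5=R4*Ro.from_euler("y",q[4],degrees=True);R6=R5*Ro.from_euler("z",s6*q[5]+p[9],degrees=True)
    P=R1.apply([a1,d,h])+R2.apply([0,0,l2])+R3.apply([e,0,l3])+R6.apply([0,0,lt])
    return P,R6
E
python3 - <<'E'
from h import *
from kin import *
s=manip.state()
D=[([-71.9924,17.6166,86.3755,0,76.112,-4.211],[217.21,-531.72,230.49],[-179.9,0,22.22]),
([-18,12.7,83.3,0,84.1,74.8],[530.83,-128.43,299.9],[180,.05,-2.78]),
([26.6,18.5,77.7,0,83.8,29.1],[524,309.8,279.8],[-180,.1,87.6]),
([49.4,14.6,118.8,-69,36.4,16.4],[484.35,314.27,190.29],[179.9,45,177.6]),
([40.6,33.5,110.7,-81.6,30.2,27.3],[606.6,332.1,52.5],[-177.6,41.8,176]),
(s["q"],s["eef_pos"],s["tool_rot"])]
best=None
for s4 in(1,-1):
  for s6 in(1,-1):
    for o in (0,90,180,-90):
      e=sum((fk(q,[300,0,42,300,0,300,200,s4,s6,o])[1].inv()*Ro.from_euler("xyz",r,degrees=True)).magnitude() for q,_,r in D)
      if best is None or e<best[0]:best=(e,s4,s6,o)
print(best)
f=lambda p:np.concatenate([fk(q,[*p,*best[1:]])[0]-x for q,x,_ in D]+[1e-3*(p-np.array([300,0,42,350,0,350,220]))])
r=least_squares(f,[300,0,42,350,0,350,220]);print(r.x.round(1),np.abs(f(r.x)[:18]).max())
np.save("kin.npy",[*r.x,*best[1:]])
print(s["time_s"],s["q"].round(1),s["eef_pos"],s["contact_force"].round(1))
E
```

```text
time_s: 5.55
eef_pos: [492.5, 349.7, 181.2]
tool_rot: [-178.1, 41.8, 176.0]
contact_force: [0.3, 1.3, 0.9]
gripper_width: 85.3
(0.006277815330382617, 1, 1, 90)
[1.935e+02 1.000e-01 4.220e+01 6.451e+02 1.090e+02 4.169e+02 3.712e+02] 0.9058477833050631
5.55 [ 51.6  17.9 111.6 -58.2  42.    8.6] [492.49767397 349.73649594 181.23510501] [0.3 1.3 0.9]
```

```bash
cat >> kin.py <<'E'
P=np.load("kin.npy");LO=np.array([-179,-60,8.2,-81.6,5.75,-153.7]);HI=np.array([179,130.4,133.3,261.6,156.4,153.7])
def ik(X,R,q0):
    R=Ro.from_matrix(R)
    f=lambda q:(lambda a:np.r_[(a[0]-X)/10,20*(a[1].inv()*R).as_rotvec()])(fk(q,P))
    best=None
    for s in q0:
        r=least_squares(f,np.clip(s,LO+.1,HI-.1),bounds=(LO,HI),x_scale=30,max_nfev=60)
        if best is None or r.cost<best.cost:best=r
        if best.cost<1e-3:break
    return best.x,best.cost
E
python3 - <<'E'
from h import *
from kin import *
c=np.array([597,312.5,38]);ax=np.array([np.cos(np.radians(-4)),np.sin(np.radians(-4)),0]);g=c-12*ax
S=[[30,20,110,a,40,b] for a in(0,-50,50,150) for b in(-60,60,120)]
S2=[[-15,20,110,a,30,b] for a in(0,-50,50,150) for b in(-80,80)]
for b in(0,15,25,35):
  for fl in(False,True):
    R=Rt(b,-4,fl);o=[]
    for hov in(0,100):
      q,k=ik(g+19*R[:,2]-hov*R[:,2],R,S);o.append((q.round(0).tolist(),round(k,3)))
    print("G",b,fl,o)
    for psi in(-30,-15,0):
      R=Rt(90-b,psi,not fl);o=[]
      for z in(138,300):
        q,k=ik(np.array([633.5,-133,z])+19*R[:,2],R,S2);o.append((q.round(0).tolist(),round(k,3)))
      if max(x[1] for x in o)<.01:print("  P",psi,o)
E
```

```text
G 0 False [([25.0, 36.0, 88.0, -0.0, 56.0, 119.0], np.float64(0.0)), ([25.0, 30.0, 83.0, -0.0, 67.0, 119.0], np.float64(0.0))]
G 0 True [([25.0, 36.0, 88.0, -0.0, 56.0, -61.0], np.float64(0.0)), ([25.0, 30.0, 83.0, -0.0, 67.0, -61.0], np.float64(0.0))]
G 15 False [([29.0, 33.0, 99.0, -14.0, 36.0, 133.0], np.float64(0.0)), ([30.0, 24.0, 97.0, -11.0, 47.0, 131.0], np.float64(0.0))]
G 15 True [([29.0, 33.0, 99.0, -14.0, 36.0, -47.0], np.float64(0.0)), ([30.0, 24.0, 97.0, -11.0, 47.0, -49.0], np.float64(0.0))]
G 25 False [([32.0, 32.0, 105.0, -33.0, 26.0, 154.0], np.float64(0.02)), ([35.0, 23.0, 105.0, -27.0, 35.0, 149.0], np.float64(0.0))]
  P -30 [([-3.0, 36.0, 132.0, 211.0, 55.0, 83.0], np.float64(0.0)), ([-3.0, 13.0, 123.0, 236.0, 30.0, 50.0], np.float64(0.0))]
G 25 True [([32.0, 32.0, 106.0, -35.0, 26.0, -24.0], np.float64(0.0)), ([35.0, 23.0, 105.0, -27.0, 35.0, -31.0], np.float64(0.0))]
  P -30 [([-3.0, 36.0, 132.0, 211.0, 55.0, -97.0], np.float64(0.0)), ([-3.0, 13.0, 123.0, 236.0, 30.0, -130.0], np.float64(0.0))]
G 35 False [([36.0, 34.0, 113.0, -82.0, 23.0, -154.0], np.float64(0.227)), ([41.0, 25.0, 118.0, -79.0, 26.0, -154.0], np.float64(2.099))]
  P -30 [([-5.0, 28.0, 127.0, 220.0, 33.0, 71.0], np.float64(0.0)), ([-5.0, 9.0, 116.0, -82.0, 21.0, 6.0], np.float64(0.002))]
G 35 True [([36.0, 33.0, 112.0, -75.0, 22.0, 18.0], np.float64(0.0)), ([40.0, 23.0, 113.0, -56.0, 29.0, 1.0], np.float64(0.0))]
  P 0 [([-28.0, 28.0, 129.0, 139.0, 35.0, -71.0], np.float64(0.0)), ([-28.0, 8.0, 117.0, 83.0, 23.0, -9.0], np.float64(0.0))]
```

Run:
```python
from h import *
from kin import *
c=np.array([597,312.5,38]);ax=np.array([np.cos(np.radians(-4)),np.sin(np.radians(-4)),0]);g=c-12*ax
S=[[30,20,110,-20,40,b] for b in(-60,0,60,120)]
S2=[[-15,50,40,a,140,b] for a in(0,) for b in(-80,80)]
for b in(20,25,30):
  for fl in(True,):
    R=Rt(b,-4,fl);o=[]
    for hov in(0,150):
      q,k=ik(g+19*R[:,2]-hov*R[:,2],R,S);o.append((q.round(0).tolist(),round(k,3)))
    print("G",b,fl,o)
    for psi in(-15,-8,-3):
      R=Rt(b-90,psi,fl);o=[]
      for z,back in((138,0),(340,0),(138,100)):
        q,k=ik(np.array([633.5,-133,z])+(19-back)*R[:,2],R,S2);o.append((q.round(0).tolist(),round(k,3)))
      print("  P",psi,o)
T=pose(manip.state());R=Rt(25,-4,True);print(delta(T,g+(19-110)*R[:,2],R),g+19*R[:,2])
```

```text
G 20 True [([30.0, 32.0, 102.0, -22.0, 31.0, -38.0], np.float64(0.0)), ([34.0, 19.0, 99.0, -17.0, 47.0, -43.0], np.float64(0.0))]
  P -15 [([-15.0, 66.0, 35.0, -1.0, 148.0, -91.0], np.float64(0.0)), ([-16.0, 54.0, 33.0, -1.0, 156.0, -91.0], np.float64(4.905)), ([-16.0, 70.0, 15.0, -0.0, 156.0, -91.0], np.float64(5.778))]
  P -8 [([-13.0, 66.0, 35.0, -9.0, 148.0, -99.0], np.float64(0.0)), ([-12.0, 54.0, 32.0, -15.0, 156.0, -106.0], np.float64(4.149)), ([-12.0, 71.0, 15.0, -13.0, 156.0, -104.0], np.float64(5.298))]
  P -3 [([-11.0, 66.0, 36.0, -14.0, 147.0, -105.0], np.float64(0.0)), ([-11.0, 55.0, 32.0, -25.0, 156.0, -116.0], np.float64(2.751)), ([-10.0, 71.0, 14.0, -22.0, 156.0, -114.0], np.float64(4.102))]
G 25 True [([32.0, 32.0, 106.0, -35.0, 26.0, -24.0], np.float64(0.0)), ([36.0, 18.0, 104.0, -25.0, 41.0, -33.0], np.float64(0.0))]
  P -15 [([-15.0, 64.0, 38.0, -1.0, 143.0, -91.0], np.float64(0.0)), ([-15.0, 54.0, 31.0, -1.0, 156.0, -91.0], np.float64(1.491)), ([-15.0, 70.0, 14.0, -1.0, 156.0, -91.0], np.float64(1.963))]
  P -8 [([-13.0, 64.0, 38.0, -8.0, 143.0, -98.0], np.float6
[... 452 characters left out ...]
at64(0.0))]
  P -15 [([-15.0, 61.0, 41.0, -1.0, 138.0, -91.0], np.float64(0.0)), ([-15.0, 54.0, 29.0, -1.0, 156.0, -91.0], np.float64(0.053)), ([-15.0, 69.0, 13.0, -1.0, 156.0, -91.0], np.float64(0.141))]
  P -8 [([-13.0, 61.0, 41.0, -7.0, 138.0, -98.0], np.float64(0.0)), ([-13.0, 54.0, 29.0, -11.0, 156.0, -103.0], np.float64(0.012)), ([-13.0, 69.0, 13.0, -11.0, 156.0, -102.0], np.float64(0.092))]
  P -3 [([-12.0, 61.0, 41.0, -11.0, 137.0, -102.0], np.float64(0.0)), ([-12.0, 54.0, 29.0, -18.0, 156.0, -111.0], np.float64(0.0)), ([-11.0, 70.0, 12.0, -17.0, 156.0, -110.0], np.float64(0.01))]
(array([-0.16, -2.71,  8.38]), array([-0.033,  0.293, -0.005])) [593.03941831 312.77695085  20.78015205]
```

Run:
```python
from h import *
T=np.load("T3.npy")
B=wpx2w(T,(225,167),38);M=wpx2w(T,(252,282),38);print(B,M,np.degrees(np.arctan2(*(M-B)[[1,0]])))
T=pose(manip.state());R=Rt(30,-4,True);ax=R[:,0]*0+[np.cos(np.radians(-4)),np.sin(np.radians(-4)),0];g=np.array([597,312.5,38])-12*ax
print(delta(T,g+(23-130)*R[:,2],R),g+23*R[:,2])
```

```text
[540.43618511 319.32162559  38.        ] [665.60687929 307.1005033   38.        ] -5.5764360555946695
(array([ 0.29, -2.76,  6.62]), array([-0.033,  0.206, -0.004])) [596.50121797 312.53487824  18.08141571]
```

```bash
python3 -m handwheel '[{"jaw":1,"x":0.3,"y":-2.7,"z":3,"ax":-0.033,"ay":0.206,"az":0},{"jaw":1,"x":0.3,"y":-2.7,"z":5,"ax":-0.033,"ay":0.206,"az":0},{"jaw":1,"x":0.3,"y":-2.7,"z":6.6,"ax":-0.033,"ay":0.206,"az":0},{"jaw":1,"x":0.3,"y":-2.7,"z":6.6,"ax":-0.033,"ay":0.206,"az":0},{"jaw":1,"x":0.3,"y":-2.7,"z":6.6,"ax":-0.033,"ay":0.206,"az":0},{"jaw":1,"x":0.3,"y":-2.7,"z":6.6,"ax":-0.033,"ay":0.206,"az":0}]'
python3 - <<'E'
from h import *
s=manip.state();T=pose(s);im=manip.read_camera("wrist");np.save("T4.npy",T);print(s["q"].round(1))
cv2.imwrite("pics/w5.png",cv2.resize(im[:,:,::-1],None,fx=1.42,fy=1.42,interpolation=cv2.INTER_CUBIC))
R=Rt(30,-5,True);ax=np.array([np.cos(np.radians(-5)),np.sin(np.radians(-5)),0]);g=np.array([599,313,38])-12*ax
print(delta(T,g+23*R[:,2],R),g+23*R[:,2])
for k in(-65,65):print(w2wpx(T,np.array([599,313,38])+k*ax)*1.42)
E
```

```text
time_s: 6.05
eef_pos: [531.7, 314.6, 126.4]
tool_rot: [-179.6, 29.7, 175.8]
contact_force: [0.5, 1.2, -0.2]
gripper_width: 85.2
[ 38.5  20.5 109.  -37.7  33.9 -18.6]
(array([-0.42,  0.41, 12.71]), array([ 0.001, -0.005,  0.012])) [598.50190265 313.04357787  18.08141571]
[406.15712873 230.84126859]
[401.31041495 379.316059  ]
```

View pics/w5.png

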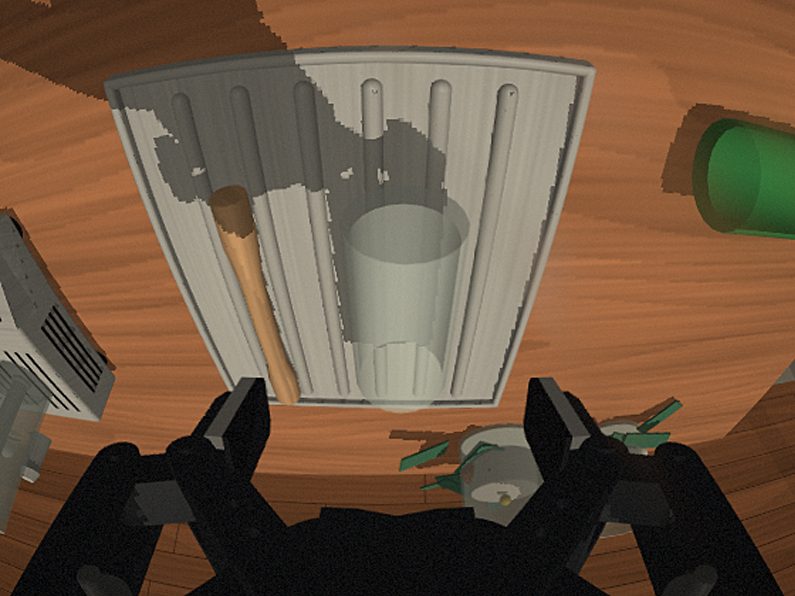

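The glass sits where I predicted, base at (407,233) and mouth at (399,375), centred between the fingers with the muddler clear. I'll approach and grip.

```bash
python3 -m handwheel '[{"jaw":1,"x":-0.4,"y":0.4,"z":2.5,"ax":0,"ay":0,"az":0.012},{"jaw":1,"x":-0.4,"y":0.4,"z":5,"ax":0,"ay":0,"az":0.012},{"jaw":1,"x":-0.4,"y":0.4,"z":7,"ax":0,"ay":0,"az":0.012},{"jaw":1,"x":-0.4,"y":0.4,"z":9,"ax":0,"ay":0,"az":0.012},{"jaw":1,"x":-0.4,"y":0.4,"z":10.5,"ax":0,"ay":0,"az":0.012},{"jaw":1,"x":-0.4,"y":0.4,"z":11.7,"ax":0,"ay":0,"az":0.012},{"jaw":1,"x":-0.4,"y":0.4,"z":12.6,"ax":0,"ay":0,"az":0.012},{"jaw":1,"x":-0.4,"y":0.4,"z":12.6,"ax":0,"ay":0,"az":0.012}]'
python3 -c "
from rig import manip
s=manip.state();print(s['q'].round(1),s['eef_pos'])"
```

```text
time_s: 6.77
eef_pos: [597.3, 314.8, 18.6]
tool_rot: [179.9, 29.7, 175.2]
contact_force: [-0.1, -0.4, 0.5]
gripper_width: 86.0
[ 34.   33.  108.3 -52.1  23.1  -5.3] [597.34893784 314.7848693   18.58058392]
```

```bash
python3 -m handwheel '[{"jaw":0.6,"x":0,"y":0,"z":0,"ax":0,"ay":0,"az":0},{"jaw":0.6,"x":0,"y":0,"z":0,"ax":0,"ay":0,"az":0},{"jaw":0.6,"x":0,"y":0,"z":0,"ax":0,"ay":0,"az":0},{"jaw":0.6,"x":0,"y":0,"z":0,"ax":0,"ay":0,"az":0},{"jaw":0.6,"x":0,"y":0,"z":0,"ax":0,"ay":0,"az":0},{"jaw":0.6,"x":0,"y":0,"z":0,"ax":0,"ay":0,"az":0},{"jaw":0.6,"x":0,"y":0,"z":0,"ax":0,"ay":0,"az":0},{"jaw":0.6,"x":0,"y":0,"z":0,"ax":0,"ay":0,"az":0}]' 45
```

```text
time_s: 7.43
eef_pos: [596.7, 312.3, 21.2]
tool_rot: [-179.9, 29.8, 175.0]
contact_force: [-2.0, -3.9, 2.5]
gripper_width: 61.6
```

Run:
```python
from h import *
s=manip.state();T=pose(s);print(s["gripper_width"],s["contact_force"],s["wrist_torque"])
```

```text
61.63190363613301 [-1.9892136  -3.86385988  2.48355264] [-0.76355713  0.28287692 -0.48876082]
```

```bash
cat > pl.py <<'E'
from h import *
from kin import *
T0=np.array([596.7,312.3,21.2]);R0=Rt(29.8,-5,True);gc=R0.T@(np.array([599,313,38.])-T0)  # glass centre in tool (mm)
axT=R0.T@np.array([np.cos(np.radians(-5)),np.sin(np.radians(-5)),0])
Rp=Rt(29.8-90,-3.8,True)
def place(xy,zm): # TCP for mouth centre at xy, height zm
    return np.array([*xy,zm])-Rp@(gc+65*axT)
TUBE=np.array([633.5,-133])
E
python3 - <<'E'
from pl import *
T=pose(manip.state());print(gc,axT,(Rp@axT).round(3))
h=place(TUBE,175);print(h,place(TUBE,60))
for dx,dz in((0,60),(0,175),(0,205),(60,60)):
  q,k=ik(place(TUBE+[0,0],dz)+[dx,0,0],Rp,[[-12,55,35,-15,150,-105]]);print(dz,q.round(1),round(k,4))
up=lambda h:delta(T,T[:3,3]+[0,0,h],T[:3,:3])[0]
print(up(150))
print("W2",delta(T,[560,150,350],Rt(-20,-4,True)))
print("W3",delta(T,[540,-100,330],Rp))
print("W4",delta(T,place(TUBE,200),Rp))
for b,X in((-20,[560,150,350]),(-60,[540,-100,330])):
  q,k=ik(np.array(X),Rt(b,-4,True),[[15,30,80,-15,100,-80],[-12,45,35,-15,150,-105]]);print(q.round(1),k)
E
```

```text
[-10.28448672   0.8977945  -13.47008901] [-8.67765453e-01 -4.39315780e-17  4.96973961e-01] [-0.  0. -1.]
[ 616.67743499 -132.78241914  242.23023879] [ 616.67743499 -132.78241914  127.23023879]
60 [ -11.9   61.1   40.9  -10.4  137.5 -101.7] 0.0
175 [ -11.9   56.4   35.7  -13.   147.2 -105. ] 0.0
205 [ -11.9   55.4   33.7  -14.1  150.1 -106.3] 0.0
60 [ -11.2   67.7   24.6  -11.8  147.1 -103.6] 0.0
[-7.450e+00 -1.000e-02 -1.302e+01]
W2 (array([-14.38, -16.52, -29.64]), array([-0.002,  0.869, -0.018]))
W3 (array([-13.54, -41.6 , -27.79]), array([ 0.005,  1.571, -0.023]))
W4 (array([-17.3 , -44.19, -18.4 ]), array([ 0.005,  1.571, -0.023]))
[  8.2  25.3  60.4   4.5 113.8 -76.7] 1.2547796715101348e-20
[ -10.9   45.2   47.9  -10.7  146.2 -102.4] 1.231813274149726e-23
```

```bash
python3 -m handwheel '[{"jaw":0.5,"x":-0.5,"y":0,"z":-0.9,"ax":0,"ay":0,"az":0},{"jaw":0.5,"x":-1.5,"y":0,"z":-2.6,"ax":0,"ay":0,"az":0},{"jaw":0.5,"x":-2.7,"y":0,"z":-4.8,"ax":0,"ay":0,"az":0},{"jaw":0.5,"x":-4,"y":0,"z":-7,"ax":0,"ay":0,"az":0},{"jaw":0.5,"x":-5.5,"y":0,"z":-9.6,"ax":0,"ay":0,"az":0},{"jaw":0.5,"x":-7,"y":0,"z":-12.2,"ax":0,"ay":0.06,"az":0},{"jaw":0.5,"x":-8,"y":-2,"z":-15,"ax":0,"ay":0.18,"az":0},{"jaw":0.5,"x":-9,"y":-4,"z":-18,"ax":0,"ay":0.3,"az":0},{"jaw":0.5,"x":-10.5,"y":-7,"z":-20.5,"ax":0,"ay":0.42,"az":0},{"jaw":0.5,"x":-12,"y":-10,"z":-23,"ax":0,"ay":0.54,"az":0},{"jaw":0.5,"x":-13,"y":-13,"z":-26,"ax":0,"ay":0.66,"az":-0.01},{"jaw":0.5,"x":-14,"y":-15,"z":-28,"ax":0,"ay":0.78,"az":-0.015},{"jaw":0.5,"x":-14.4,"y":-16.5,"z":-29.6,"ax":0,"ay":0.869,"az":-0.018},{"jaw":0.5,"x":-14.4,"y":-16.5,"z":-29.6,"ax":0,"ay":0.869,"az":-0.018},{"jaw":0.5,"x":-14.4,"y":-16.5,"z":-29.6,"ax":0,"ay":0.869,"az":-0.018}]'
python3 - <<'E'
from pl import *
s=manip.state();T=pose(s);print(s["q"].round(1),s["gripper_width"])
print("W3",delta(T,[540,-100,330],Rp));print("W4",delta(T,place(TUBE,200),Rp))
E
```

```text
time_s: 8.68
eef_pos: [563.6, 150.0, 347.9]
tool_rot: [179.9, -19.9, 176.0]
contact_force: [-0.2, 0.8, -4.3]
gripper_width: 61.8
[  8.1  25.6  60.2   4.6 113.6 -76.8] 61.78257548424984
W3 (array([ -0.05, -25.1 ,   1.85]), array([ 0.004,  0.704, -0.003]))
W4 (array([ -9.59, -27.84,   5.07]), array([ 0.004,  0.704, -0.003]))
```

```bash
python3 -m handwheel '[{"jaw":0.5,"x":0,"y":-3,"z":0,"ax":0,"ay":0.12,"az":0},{"jaw":0.5,"x":0,"y":-6.5,"z":0,"ax":0,"ay":0.24,"az":0},{"jaw":0.5,"x":0,"y":-10,"z":0.5,"ax":0,"ay":0.36,"az":0},{"jaw":0.5,"x":0,"y":-13.5,"z":1,"ax":0,"ay":0.48,"az":0},{"jaw":0.5,"x":0,"y":-17,"z":1.5,"ax":0,"ay":0.6,"az":0},{"jaw":0.5,"x":0,"y":-20.5,"z":1.8,"ax":0.004,"ay":0.704,"az":0},{"jaw":0.5,"x":0,"y":-25,"z":1.8,"ax":0.004,"ay":0.704,"az":0},{"jaw":0.5,"x":0,"y":-27.8,"z":1.8,"ax":0.004,"ay":0.704,"az":0},{"jaw":0.5,"x":-3,"y":-27.8,"z":3,"ax":0.004,"ay":0.704,"az":0},{"jaw":0.5,"x":-6,"y":-27.8,"z":4,"ax":0.004,"ay":0.704,"az":0},{"jaw":0.5,"x":-8,"y":-27.8,"z":4.6,"ax":0.004,"ay":0.704,"az":0},{"jaw":0.5,"x":-9.6,"y":-27.8,"z":5,"ax":0.004,"ay":0.704,"az":0},{"jaw":0.5,"x":-9.6,"y":-27.8,"z":5,"ax":0.004,"ay":0.704,"az":0},{"jaw":0.5,"x":-9.6,"y":-27.8,"z":5,"ax":0.004,"ay":0.704,"az":0},{"jaw":0.5,"x":-9.6,"y":-27.8,"z":5,"ax":0.004,"ay":0.704,"az":0}]'
python3 - <<'E'
from pl import *
s=manip.state();T=pose(s);np.save("T5.npy",T);ims={n:manip.read_camera(n)[:,:,::-1] for n in("wrist","side","top")}
print(s["q"].round(1),s["gripper_width"],place(TUBE,200))
w=cv2.resize(ims["wrist"],(400,300));a=ims["side"][60:260,200:400];b=ims["top"][130:280,250:420]
c=np.zeros((600,800,3),np.uint8);c[:300,:400]=w;c[:400,400:]=cv2.resize(a,(400,400),interpolation=2);c[300:600,:340]=cv2.resize(b,(340,300),interpolation=2)
cv2.imwrite("pics/c6.png",c)
E
```

```text
time_s: 9.93
eef_pos: [615.6, -129.8, 268.4]
tool_rot: [-179.8, -60.3, 176.2]
contact_force: [-0.0, -0.5, -2.5]
gripper_width: 61.7
[ -11.6   55.3   34.6  -13.9  149.5 -105.9] 61.68609882086721 [ 616.67743499 -132.78241914  267.23023879]
```

View pics/c6.png

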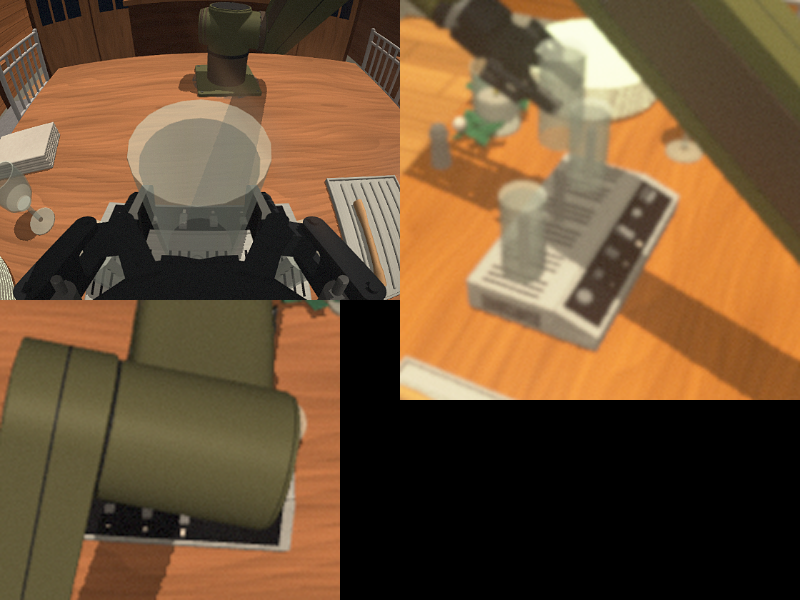

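Three views in one picture: the wrist view shows the glass held with its base up, and the side view shows it upright above the deck, spanning roughly (281,86) to (281,130) in raw side pixels. The top view is blocked by the arm. I'll check this against the prediction.

Run:
```python
from pl import *
T=np.load("T5.npy");C=T[:3,:3]@gc+T[:3,3];A=T[:3,:3]@axT;print(C,A)
c=manip.calibration("side");
def pr(X):
    p=np.array(c["mtx"])@(np.array(c["R"])@X+np.array(c["t"]));return (p[:2]/p[2]).round(1)
print(pr(C-65*A),pr(C+65*A),"tube tip",pr(np.array([*TUBE,160])),"foot",pr(np.array([*TUBE,60])))
print("wrist base",w2wpx(T,C-65*A)/1.4)
# lower moves
print(delta(T,place(TUBE,75),Rp),delta(T,place(TUBE,62),Rp),(T[:3,:3].T@[0,0,-1]).round(3))
```

```text
[ 632.38313428 -129.97587862  266.10670468] [-0.00188583 -0.00169622 -0.99999678]
[281.   86.5] [279.7 130.7] tube tip [279.2 142.4] foot [278.3 169.9]
wrist base [201.33472522 148.4514589 ]
(array([-11.02,  -0.27,   6.14]), array([-0.003, -0.002, -0.   ])) (array([-12.15,  -0.27,   6.78]), array([-0.003, -0.002, -0.   ])) [-0.869  0.002  0.495]
```

It matches to within about a pixel. Lowering, quickly at first and then slowly near the deck.

```bash
python3 -m handwheel '[{"jaw":0.5,"x":-0.1,"y":-0.25,"z":0,"ax":0,"ay":0,"az":0},{"jaw":0.5,"x":-0.9,"y":-0.25,"z":0.5,"ax":0,"ay":0,"az":0},{"jaw":0.5,"x":-2.6,"y":-0.25,"z":1.5,"ax":0,"ay":0,"az":0},{"jaw":0.5,"x":-4.4,"y":-0.25,"z":2.5,"ax":0,"ay":0,"az":0},{"jaw":0.5,"x":-6.1,"y":-0.25,"z":3.5,"ax":0,"ay":0,"az":0},{"jaw":0.5,"x":-7.9,"y":-0.25,"z":4.5,"ax":0,"ay":0,"az":0},{"jaw":0.5,"x":-9.2,"y":-0.25,"z":5.2,"ax":0,"ay":0,"az":0},{"jaw":0.5,"x":-10.2,"y":-0.25,"z":5.8,"ax":0,"ay":0,"az":0},{"jaw":0.5,"x":-10.9,"y":-0.25,"z":6.2,"ax":0,"ay":0,"az":0},{"jaw":0.5,"x":-11.1,"y":-0.25,"z":6.3,"ax":0,"ay":0,"az":0},{"jaw":0.5,"x":-11.2,"y":-0.25,"z":6.35,"ax":0,"ay":0,"az":0},{"jaw":0.5,"x":-11.2,"y":-0.25,"z":6.35,"ax":0,"ay":0,"az":0},{"jaw":0.5,"x":-11.2,"y":-0.25,"z":6.35,"ax":0,"ay":0,"az":0}]'
python3 - <<'E'
from pl import *
T=pose(manip.state());print(T[:3,:3]@(gc+65*axT)+T[:3,3],manip.state()["contact_force"])
E
```

```text
time_s: 11.17
eef_pos: [616.4, -133.8, 140.4]
tool_rot: [-179.7, -60.2, 176.0]
contact_force: [0.0, -1.0, -3.5]
gripper_width: 61.3
[ 633.24120809 -134.15393007   73.20947219] [ 0.03284025 -1.00198956 -3.54252002]
```

```bash
python3 -m handwheel '[{"jaw":0.5,"x":-0.13,"y":0,"z":0.07,"ax":0,"ay":0,"az":0},{"jaw":0.5,"x":-0.26,"y":0,"z":0.15,"ax":0,"ay":0,"az":0},{"jaw":0.5,"x":-0.39,"y":0,"z":0.22,"ax":0,"ay":0,"az":0},{"jaw":0.5,"x":-0.52,"y":0,"z":0.3,"ax":0,"ay":0,"az":0},{"jaw":0.5,"x":-0.61,"y":0,"z":0.35,"ax":0,"ay":0,"az":0},{"jaw":0.5,"x":-0.69,"y":0,"z":0.39,"ax":0,"ay":0,"az":0},{"jaw":0.5,"x":-0.76,"y":0,"z":0.43,"ax":0,"ay":0,"az":0},{"jaw":0.5,"x":-0.82,"y":0,"z":0.47,"ax":0,"ay":0,"az":0},{"jaw":0.5,"x":-0.82,"y":0,"z":0.47,"ax":0,"ay":0,"az":0},{"jaw":0.5,"x":-0.82,"y":0,"z":0.47,"ax":0,"ay":0,"az":0}]'
python3 -c "
from rig import manip
s=manip.state();print(s['contact_force'],s['wrist_torque'])"
python3 -m handwheel '[{"jaw":0.5,"x":-0.04,"y":0,"z":0.025,"ax":0,"ay":0,"az":0},{"jaw":0.5,"x":-0.09,"y":0,"z":0.05,"ax":0,"ay":0,"az":0},{"jaw":0.5,"x":-0.09,"y":0,"z":0.05,"ax":0,"ay":0,"az":0},{"jaw":0.5,"x":-0.09,"y":0,"z":0.05,"ax":0,"ay":0,"az":0}]'
```

```text
time_s: 12.0
eef_pos: [616.0, -133.7, 129.8]
tool_rot: [-179.8, -60.3, 176.1]
contact_force: [0.1, 0.2, -3.8]
gripper_width: 61.7
[ 0.10906589  0.19506675 -3.81103268] [-0.05250212 -0.87349517  0.03673295]
time_s: 12.33
eef_pos: [616.0, -133.7, 128.9]
tool_rot: [-179.8, -60.3, 176.1]
contact_force: [0.7, 0.2, -2.2]
gripper_width: 61.5
```

```bash
python3 -m handwheel '[{"jaw":0.5,"x":-0.04,"y":0,"z":0.025,"ax":0,"ay":0,"az":0},{"jaw":0.5,"x":-0.06,"y":0,"z":0.035,"ax":0,"ay":0,"az":0},{"jaw":0.5,"x":-0.06,"y":0,"z":0.035,"ax":0,"ay":0,"az":0},{"jaw":0.5,"x":-0.06,"y":0,"z":0.035,"ax":0,"ay":0,"az":0}]'
python3 -m handwheel '[{"jaw":0.5,"x":-0.04,"y":0,"z":0.025,"ax":0,"ay":0,"az":0},{"jaw":0.5,"x":-0.06,"y":0,"z":0.035,"ax":0,"ay":0,"az":0},{"jaw":0.5,"x":-0.06,"y":0,"z":0.035,"ax":0,"ay":0,"az":0},{"jaw":0.5,"x":-0.06,"y":0,"z":0.035,"ax":0,"ay":0,"az":0}]'
python3 -c "
from rig import manip
s=manip.state();print(s['contact_force'],s['wrist_torque'])"
```

```text
time_s: 12.67
eef_pos: [616.0, -133.8, 128.2]
tool_rot: [-179.8, -60.3, 176.1]
contact_force: [-0.6, -0.3, -2.7]
gripper_width: 61.3
time_s: 13.0
eef_pos: [616.0, -133.8, 127.5]
tool_rot: [-179.8, -60.3, 176.1]
contact_force: [-0.1, 0.1, -3.2]
gripper_width: 61.7
[-0.11254742  0.13097279 -3.23951569] [-0.01764393 -0.87417471  0.03272606]
```

Still no contact, and the wrist torque hasn't changed. I'll keep going in small steps.

```bash
python3 -m handwheel '[{"jaw":0.5,"x":-0.04,"y":0,"z":0.025,"ax":0,"ay":0,"az":0},{"jaw":0.5,"x":-0.07,"y":0,"z":0.04,"ax":0,"ay":0,"az":0},{"jaw":0.5,"x":-0.07,"y":0,"z":0.04,"ax":0,"ay":0,"az":0},{"jaw":0.5,"x":-0.07,"y":0,"z":0.04,"ax":0,"ay":0,"az":0}]'
python3 -c "
from rig import manip
s=manip.state();print(s['contact_force'],s['wrist_torque'])"
python3 -m handwheel '[{"jaw":0.5,"x":-0.04,"y":0,"z":0.025,"ax":0,"ay":0,"az":0},{"jaw":0.5,"x":-0.07,"y":0,"z":0.04,"ax":0,"ay":0,"az":0},{"jaw":0.5,"x":-0.07,"y":0,"z":0.04,"ax":0,"ay":0,"az":0},{"jaw":0.5,"x":-0.07,"y":0,"z":0.04,"ax":0,"ay":0,"az":0}]'
python3 -c "
from rig import manip
s=manip.state();print(s['contact_force'],s['wrist_torque'])"
```

```text
time_s: 13.33
eef_pos: [616.0, -133.7, 126.7]
tool_rot: [-179.8, -60.3, 176.1]
contact_force: [-0.3, -0.0, -2.7]
gripper_width: 61.7
[-0.27059135 -0.02978592 -2.66086066] [-0.05163959 -0.77314847  0.04586061]
time_s: 13.67
eef_pos: [616.0, -133.8, 125.9]
tool_rot: [-179.8, -60.3, 176.1]
contact_force: [0.4, -0.1, -3.3]
gripper_width: 61.3
[ 0.42638529 -0.0946472  -3.30211983] [-0.03400905 -0.84221067  0.01357436]
```

```bash
python3 -m handwheel '[{"jaw":0.5,"x":-0.04,"y":0,"z":0.025,"ax":0,"ay":0,"az":0},{"jaw":0.5,"x":-0.07,"y":0,"z":0.04,"ax":0,"ay":0,"az":0},{"jaw":0.5,"x":-0.07,"y":0,"z":0.04,"ax":0,"ay":0,"az":0},{"jaw":0.5,"x":-0.07,"y":0,"z":0.04,"ax":0,"ay":0,"az":0}]'
python3 -c "
from rig import manip
s=manip.state();print(s['contact_force'],s['wrist_torque'])"
python3 -m handwheel '[{"jaw":0.5,"x":-0.04,"y":0,"z":0.025,"ax":0,"ay":0,"az":0},{"jaw":0.5,"x":-0.07,"y":0,"z":0.04,"ax":0,"ay":0,"az":0},{"jaw":0.5,"x":-0.07,"y":0,"z":0.04,"ax":0,"ay":0,"az":0},{"jaw":0.5,"x":-0.07,"y":0,"z":0.04,"ax":0,"ay":0,"az":0}]'
python3 -c "
from rig import manip
s=manip.state();print(s['contact_force'],s['wrist_torque'])"
```

```text
time_s: 14.0
eef_pos: [616.0, -133.8, 125.0]
tool_rot: [-179.8, -60.3, 176.1]
contact_force: [0.4, 0.3, -3.8]
gripper_width: 61.4
[ 0.44391632  0.33473082 -3.77888139] [-0.0063782  -0.86168956  0.05555686]
time_s: 14.33
eef_pos: [616.0, -133.8, 124.2]
tool_rot: [-179.8, -60.3, 176.1]
contact_force: [-0.5, -0.2, -3.1]
gripper_width: 61.6
[-0.49178397 -0.17724514 -3.13392365] [-0.03939309 -0.82493312  0.03327206]
```

```bash
python3 -m handwheel '[{"jaw":0.5,"x":-0.04,"y":0,"z":0.025,"ax":0,"ay":0,"az":0},{"jaw":0.5,"x":-0.07,"y":0,"z":0.04,"ax":0,"ay":0,"az":0},{"jaw":0.5,"x":-0.07,"y":0,"z":0.04,"ax":0,"ay":0,"az":0}]'
python3 -c "
from rig import manip
s=manip.state();print(s['contact_force'],s['wrist_torque'])"
python3 -m handwheel '[{"jaw":0.5,"x":-0.04,"y":0,"z":0.025,"ax":0,"ay":0,"az":0},{"jaw":0.5,"x":-0.07,"y":0,"z":0.04,"ax":0,"ay":0,"az":0},{"jaw":0.5,"x":-0.07,"y":0,"z":0.04,"ax":0,"ay":0,"az":0}]'
python3 -c "
from rig import manip
s=manip.state();print(s['contact_force'],s['wrist_torque'])"
```

```text
time_s: 14.58
eef_pos: [616.0, -133.8, 123.4]
tool_rot: [-179.8, -60.3, 176.1]
contact_force: [0.1, 0.1, -2.6]
gripper_width: 61.7
[ 0.12239927  0.05845157 -2.59596208] [-0.04069607 -0.84455235  0.03770049]
time_s: 14.83
eef_pos: [616.0, -133.8, 122.5]
tool_rot: [-179.8, -60.3, 176.1]
contact_force: [0.3, 0.2, -3.0]
gripper_width: 61.8
[ 0.27408675  0.19739394 -2.9585044 ] [ 0.00222492 -0.86419348  0.01909296]
```

```bash
python3 -m handwheel '[{"jaw":0.5,"x":-0.04,"y":0,"z":0.025,"ax":0,"ay":0,"az":0},{"jaw":0.5,"x":-0.08,"y":0,"z":0.045,"ax":0,"ay":0,"az":0},{"jaw":0.5,"x":-0.08,"y":0,"z":0.045,"ax":0,"ay":0,"az":0}]'
python3 -c "
from rig import manip
s=manip.state();print(s['contact_force'],s['wrist_torque'])"
python3 -m handwheel '[{"jaw":0.5,"x":-0.04,"y":0,"z":0.025,"ax":0,"ay":0,"az":0},{"jaw":0.5,"x":-0.08,"y":0,"z":0.045,"ax":0,"ay":0,"az":0},{"jaw":0.5,"x":-0.08,"y":0,"z":0.045,"ax":0,"ay":0,"az":0}]'
python3 -c "
from rig import manip
s=manip.state();print(s['contact_force'],s['wrist_torque'])"
```

```text
time_s: 15.08
eef_pos: [616.0, -133.8, 121.8]
tool_rot: [-179.8, -60.3, 176.1]
contact_force: [-0.1, 0.3, -2.0]
gripper_width: 61.4
[-0.06583141  0.28744191 -1.98604126] [-0.05857541 -0.82223865  0.05351246]
time_s: 15.33
eef_pos: [615.8, -133.7, 121.7]
tool_rot: [-179.8, -60.4, 176.0]
contact_force: [-1.0, -0.7, 1.3]
gripper_width: 61.4
[-0.99491255 -0.69996266  1.32741176] [ 0.01680513 -0.2992773  -0.00375591]
```

Contact: Fz rose by about 4 N at TCP z = 121.7. That is 5 mm lower than I estimated, so the glass sits a little differently along the fingers. Opening gently.

```bash
python3 -m handwheel '[{"jaw":0.74,"x":0,"y":0,"z":0,"ax":0,"ay":0,"az":0},{"jaw":0.76,"x":0,"y":0,"z":0,"ax":0,"ay":0,"az":0},{"jaw":0.78,"x":0,"y":0,"z":0,"ax":0,"ay":0,"az":0},{"jaw":0.82,"x":0,"y":0,"z":0,"ax":0,"ay":0,"az":0},{"jaw":0.88,"x":0,"y":0,"z":0,"ax":0,"ay":0,"az":0},{"jaw":1,"x":0,"y":0,"z":0,"ax":0,"ay":0,"az":0},{"jaw":1,"x":0,"y":0,"z":0,"ax":0,"ay":0,"az":0},{"jaw":1,"x":0,"y":0,"z":0,"ax":0,"ay":0,"az":0}]' 20
python3 - <<'E'
from pl import *
s=manip.state();T=pose(s);print(s["contact_force"],T[:3,3])
X=T[:3,3]
for dx,dz,b in((70,30,-60),(90,80,-50),(60,180,-40),(0,260,-20),(-80,260,0)):
  q,k=ik(X+[dx,0,dz],Rt(b,-3.8,True),[[-12,60,30,-15,150,-105]]);print(q.round(0),round(k,3),delta(T,X+[dx,0,dz],Rt(b,-3.8,True)))
E
```

```text
time_s: 16.0
eef_pos: [616.0, -133.8, 120.8]
tool_rot: [-179.8, -60.3, 176.1]
contact_force: [-0.3, -0.7, 0.5]
gripper_width: 85.6
[-0.2555829  -0.67395434  0.4570928 ] [ 616.04265883 -133.7835109   120.79949886]
[ -11.   68.   20.  -13.  151. -105.] 0.0 (array([-0.85,  0.45, -7.55]), array([-0.002, -0.006, -0.001]))
[ -11.   63.   20.  -10.  147. -104.] 0.0 (array([  2.5 ,   0.57, -11.76]), array([-0.002, -0.18 , -0.001]))
[ -12.   50.   28.   -8.  141. -103.] 0.0 (array([ 12.67,   0.36, -14.12]), array([-0.002, -0.355, -0.001]))
[ -14.   30.   48.   -4.  121. -102.] 0.0 (array([ 22.59,  -0.05, -12.88]), array([-0.002, -0.704, -0.001]))
[ -18.   11.   74.   -0.   95. -105.] 0.0 (array([26.54, -0.57, -5.94]), array([-0.002, -1.053, -0.   ]))
```

```bash
python3 -m handwheel '[{"jaw":1,"x":0,"y":0,"z":-0.7,"ax":0,"ay":0,"az":0},{"jaw":1,"x":0,"y":0,"z":-2,"ax":0,"ay":0,"az":0},{"jaw":1,"x":0,"y":0,"z":-3.5,"ax":0,"ay":0,"az":0},{"jaw":1,"x":0,"y":0,"z":-5,"ax":0,"ay":0,"az":0},{"jaw":1,"x":-0.2,"y":0,"z":-7,"ax":0,"ay":0,"az":0},{"jaw":1,"x":-0.2,"y":0,"z":-8.5,"ax":0,"ay":0,"az":0},{"jaw":1,"x":2.5,"y":0,"z":-11.8,"ax":0,"ay":-0.1,"az":0},{"jaw":1,"x":6,"y":0,"z":-12.5,"ax":0,"ay":-0.2,"az":0},{"jaw":1,"x":9.5,"y":0,"z":-13.3,"ax":0,"ay":-0.3,"az":0},{"jaw":1,"x":13,"y":0,"z":-14.1,"ax":0,"ay":-0.4,"az":0},{"jaw":1,"x":16.5,"y":0,"z":-14,"ax":0,"ay":-0.5,"az":0},{"jaw":1,"x":20,"y":0,"z":-13.5,"ax":0,"ay":-0.6,"az":0},{"jaw":1,"x":22.6,"y":0,"z":-12.9,"ax":0,"ay":-0.7,"az":0},{"jaw":1,"x":24,"y":0,"z":-10.5,"ax":0,"ay":-0.8,"az":0},{"jaw":1,"x":25,"y":0,"z":-8.5,"ax":0,"ay":-0.92,"az":0},{"jaw":0.5,"x":26.5,"y":0,"z":-6,"ax":0,"ay":-1.05,"az":0},{"jaw":0,"x":26.5,"y":0,"z":-6,"ax":0,"ay":-1.05,"az":0},{"jaw":0,"x":26.5,"y":0,"z":-6,"ax":0,"ay":-1.05,"az":0}]'
python3 - <<'E'
from pl import *
s=manip.state();T=pose(s);print(s["q"].round(1),T[:3].round(1).tolist(),s["contact_force"].round(1))
im={n:manip.read_camera(n)[:,:,::-1] for n in("wrist","side","top")}
c=np.zeros((600,800,3),np.uint8);c[:300,:400]=cv2.resize(im["wrist"],(400,300));c[:400,400:]=cv2.resize(im["side"][80:240,220:380],(400,400),interpolation=2);c[300:600,:400]=cv2.resize(im["top"][150:270,250:410],(400,300),interpolation=2)
cv2.imwrite("pics/c7.png",c);np.save("T6.npy",T)
E
```

```text
time_s: 17.5
eef_pos: [529.2, -126.2, 381.9]
tool_rot: [-179.9, -0.3, 176.2]
contact_force: [1.3, -0.7, 0.6]
gripper_width: 52.1
[ -17.8   10.7   74.6   -0.2   95.  -104. ] [[-1.0, 0.1, -0.0, 529.2], [0.1, 1.0, -0.0, -126.2], [0.0, -0.0, -1.0, 381.9]] [ 1.3 -0.7  0.6]
```

View pics/c7.png

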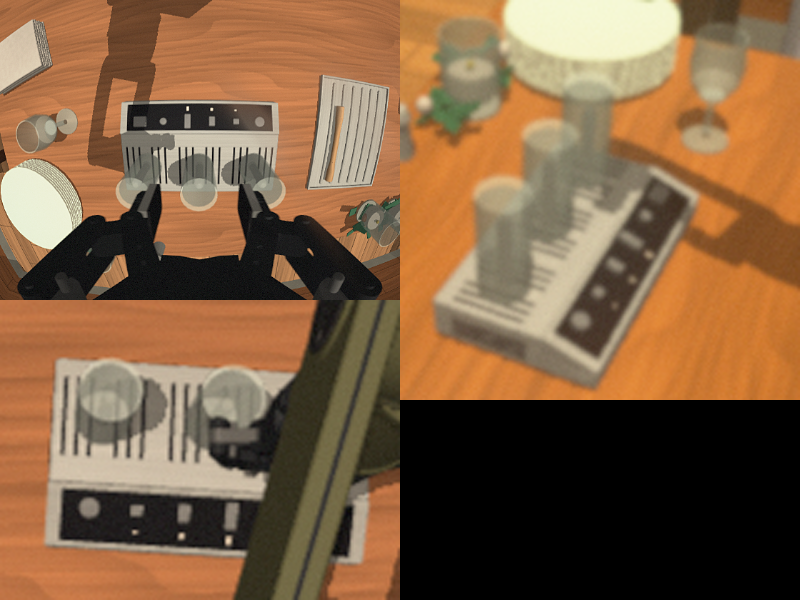

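All three glasses stand upright on their tubes, with the middle one placed, and the drainer and muddler look undisturbed. Next are the keys, with the fingers shut and the tool along the panel normal.

```bash
cat > ky.py <<'E'
from pl import *
Rk=Rt(20,-3.8,True);n=-Rk[:,2]
K={"power":[545.2,-2.2],"tall":[534.5,-151.5],"timer":[531.2,-201.2],"start":[528.2,-251]}
top=lambda k,h=0:np.array([*K[k],59.8])+h*n
def rep():
    s=manip.state();T=pose(s);F=s["contact_force"]
    print("t",round(s["time_s"],2),"F.n",round(F@n,2),"|F|",round(np.linalg.norm(F),2),"w",round(s["gripper_width"],1))
    for k in K: d=Rk.T@(T[:3,3]-top(k));print("  ",k,d.round(1),end="")
    print()
E
python3 - <<'E'
from ky import *
T=pose(manip.state())
print(delta(T,top("power",45),Rk))
for k in K:
  for h in(45,-5):
    q,e=ik(top(k,h),Rk,[[-10,25,95,-5,60,-100]]);print(k,q.round(0),round(e,3))
E
```

```text
(array([ 1.7 , 12.73, 27.95]), array([-0.002, -0.349,  0.001]))
power [ -5.  15. 118.   1.  27. -92.] 0.0
power [ -5.  21. 119.   1.  20. -92.] 0.0
tall [ -26.   16.  116.   15.   30. -124.] 0.0
tall [ -25.   22.  117.   18.   23. -127.] 0.0
timer [ -32.   17.  114.   18.   32. -132.] 0.0
timer [ -31.   23.  115.   21.   25. -135.] 0.0
start [ -37.   19.  112.   20.   34. -138.] 0.0
start [ -36.   24.  113.   23.   28. -141.] 0.0
```

```bash
python3 -m handwheel '[{"jaw":0,"x":0.5,"y":4,"z":2,"ax":0,"ay":-0.12,"az":0},{"jaw":0,"x":1,"y":8,"z":5,"ax":0,"ay":-0.24,"az":0},{"jaw":0,"x":1.7,"y":12.7,"z":8,"ax":0,"ay":-0.349,"az":0},{"jaw":0,"x":1.7,"y":12.7,"z":12,"ax":0,"ay":-0.349,"az":0},{"jaw":0,"x":1.7,"y":12.7,"z":16,"ax":0,"ay":-0.349,"az":0},{"jaw":0,"x":1.7,"y":12.7,"z":20,"ax":0,"ay":-0.349,"az":0},{"jaw":0,"x":1.7,"y":12.7,"z":23.5,"ax":0,"ay":-0.349,"az":0},{"jaw":0,"x":1.7,"y":12.7,"z":26,"ax":0,"ay":-0.349,"az":0},{"jaw":0,"x":1.7,"y":12.7,"z":27.9,"ax":0,"ay":-0.349,"az":0},{"jaw":0,"x":1.7,"y":12.7,"z":27.9,"ax":0,"ay":-0.349,"az":0},{"jaw":0,"x":1.7,"y":12.7,"z":27.9,"ax":0,"ay":-0.349,"az":0},{"jaw":0,"x":1.7,"y":12.7,"z":27.9,"ax":0,"ay":-0.349,"az":0}]'
python3 - <<'E'
from ky import *
rep();T=pose(manip.state());print(delta(T,top("power",8),Rk))
im=manip.read_camera("wrist")[:,:,::-1];im2=manip.read_camera("side")[:,:,::-1]
c=np.zeros((600,800,3),np.uint8);c[:,:400]=cv2.resize(im[120:420,180:380],(400,600),interpolation=2);c[:400,400:]=cv2.resize(im2[130:240,230:340],(400,400),interpolation=2)
cv2.imwrite("pics/c8.png",c);np.save("T7.npy",T)
for k in K:print(k,w2wpx(T,top(k)))
E
```

```text
time_s: 18.65
eef_pos: [531.2, -0.9, 102.3]
tool_rot: [-179.9, 20.0, 176.3]
contact_force: [0.1, -0.1, -0.1]
gripper_width: -0.1
t 18.65 F.n -0.14 |F| 0.19 w -0.1
   power [ -1.3   0.4 -44.7]   tall [ -2.  150.  -44.4]   timer [ -2.  199.9 -44.4]   start [ -1.7 249.7 -44.6]
(array([ 0.13, -0.03,  3.67]), array([-0.001, -0.001,  0.002]))
power [278.69794288 236.37087298]
tall [ 70.38556003 231.44546435]
timer [ 24.42563809 229.51478274]
start [-11.36865797 227.97245494]
```

View pics/c8.png

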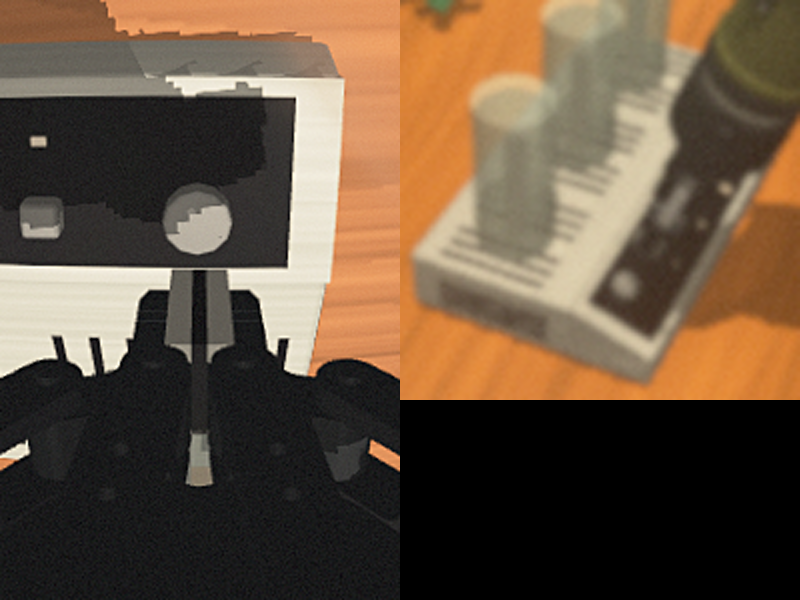

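Power key appears at crop (197,219), i.e. raw (278.5,229.5), 7 px up-image of the prediction. That means it lies about 3 mm further down the slope, so I'll shift that way. The fingers are shut and lined up. Approaching.

```bash
python3 -m handwheel '[{"jaw":0,"x":0.35,"y":-0.03,"z":1,"ax":0,"ay":0,"az":0},{"jaw":0,"x":0.35,"y":-0.03,"z":2.2,"ax":0,"ay":0,"az":0},{"jaw":0,"x":0.35,"y":-0.03,"z":3.1,"ax":0,"ay":0,"az":0},{"jaw":0,"x":0.35,"y":-0.03,"z":3.6,"ax":0,"ay":0,"az":0},{"jaw":0,"x":0.35,"y":-0.03,"z":3.8,"ax":0,"ay":0,"az":0},{"jaw":0,"x":0.35,"y":-0.03,"z":3.95,"ax":0,"ay":0,"az":0},{"jaw":0,"x":0.35,"y":-0.03,"z":4.05,"ax":0,"ay":0,"az":0},{"jaw":0,"x":0.35,"y":-0.03,"z":4.15,"ax":0,"ay":0,"az":0},{"jaw":0,"x":0.35,"y":-0.03,"z":4.15,"ax":0,"ay":0,"az":0}]'; python3 -c "
from ky import *
rep()"
python3 -m handwheel '[{"jaw":0,"x":0,"y":0,"z":0.1,"ax":0,"ay":0,"az":0},{"jaw":0,"x":0,"y":0,"z":0.2,"ax":0,"ay":0,"az":0},{"jaw":0,"x":0,"y":0,"z":0.2,"ax":0,"ay":0,"az":0}]'; python3 -c "
from ky import *
rep()"
```

```text
time_s: 19.5
eef_pos: [538.5, -1.9, 61.5]
tool_rot: [-179.9, 19.9, 176.3]
contact_force: [-0.1, 0.5, -1.1]
gripper_width: -0.2
t 19.5 F.n -1.0 |F| 1.25 w -0.2
   power [ 5.7 -0.1 -3.9]   tall [  4.9 149.6  -3.6]   timer [  4.9 199.4  -3.6]   start [  5.2 249.3  -3.7]
time_s: 19.75
eef_pos: [539.1, -1.9, 59.4]
tool_rot: [-179.9, 19.8, 176.3]
contact_force: [0.2, -0.5, 0.9]
gripper_width: 0.1
t 19.75 F.n 0.76 |F| 1.06 w 0.1
   power [ 5.9 -0.1 -1.7]   tall [  5.1 149.6  -1.5]   timer [  5.1 199.4  -1.5]   start [  5.4 249.3  -1.6]
```

```bash
python3 -m handwheel '[{"jaw":0,"x":-0.1,"y":0,"z":0,"ax":0,"ay":0,"az":0},{"jaw":0,"x":-0.15,"y":0,"z":0.1,"ax":0,"ay":0,"az":0},{"jaw":0,"x":-0.15,"y":0,"z":0.2,"ax":0,"ay":0,"az":0},{"jaw":0,"x":-0.15,"y":0,"z":0.2,"ax":0,"ay":0,"az":0}]'; python3 -c "
from ky import *
rep()"
python3 -m handwheel '[{"jaw":0,"x":0,"y":0,"z":0.1,"ax":0,"ay":0,"az":0},{"jaw":0,"x":0,"y":0,"z":0.1,"ax":0,"ay":0,"az":0}]'; python3 -c "
from ky import *
rep()"
```

```text
time_s: 20.08
eef_pos: [541.6, -2.1, 58.2]
tool_rot: [-179.9, 19.9, 176.3]
contact_force: [-0.5, -0.4, 2.1]
gripper_width: -0.1
t 20.08 F.n 2.18 |F| 2.24 w -0.1
   power [ 3.9 -0.1  0.3]   tall [  3.2 149.6   0.6]   timer [  3.2 199.4   0.6]   start [  3.5 249.3   0.5]
time_s: 20.25
eef_pos: [541.9, -2.1, 57.3]
tool_rot: [-179.9, 19.9, 176.3]
contact_force: [-0.7, -0.4, 3.5]
gripper_width: 0.0
t 20.25 F.n 3.5 |F| 3.56 w 0.0
   power [ 3.9 -0.1  1.2]   tall [  3.2 149.6   1.5]   timer [  3.2 199.4   1.5]   start [  3.5 249.3   1.4]
```

```bash
python3 -m handwheel '[{"jaw":0,"x":0,"y":0,"z":0.08,"ax":0,"ay":0,"az":0},{"jaw":0,"x":0,"y":0,"z":0.12,"ax":0,"ay":0,"az":0},{"jaw":0,"x":0,"y":0,"z":0.12,"ax":0,"ay":0,"az":0}]'; python3 -c "
from ky import *
rep()"
python3 -m handwheel '[{"jaw":0,"x":0,"y":0,"z":0.04,"ax":0,"ay":0,"az":0},{"jaw":0,"x":0,"y":0,"z":0.06,"ax":0,"ay":0,"az":0},{"jaw":0,"x":0,"y":0,"z":0.06,"ax":0,"ay":0,"az":0}]'; python3 -c "
from ky import *
rep()"
```

```text
time_s: 20.5
eef_pos: [542.3, -2.1, 56.2]
tool_rot: [-179.9, 19.9, 176.3]
contact_force: [-0.2, 0.5, 3.4]
gripper_width: -0.0
t 20.5 F.n 3.24 |F| 3.4 w -0.0
   power [ 3.9 -0.1  2.4]   tall [  3.2 149.6   2.7]   timer [  3.2 199.4   2.7]   start [  3.5 249.3   2.5]
time_s: 20.75
eef_pos: [542.5, -2.1, 55.7]
tool_rot: [-179.9, 19.9, 176.3]
contact_force: [-0.3, -0.1, 3.0]
gripper_width: -0.2
t 20.75 F.n 2.91 |F| 3.01 w -0.2
   power [ 3.9 -0.1  3. ]   tall [  3.2 149.6   3.2]   timer [  3.2 199.4   3.2]   start [  3.5 249.3   3.1]
```

```bash
python3 -m handwheel '[{"jaw":0,"x":0,"y":0,"z":0.06,"ax":0,"ay":0,"az":0},{"jaw":0,"x":0,"y":0,"z":0.1,"ax":0,"ay":0,"az":0},{"jaw":0,"x":0,"y":0,"z":0.1,"ax":0,"ay":0,"az":0},{"jaw":0,"x":0,"y":0,"z":0.1,"ax":0,"ay":0,"az":0}]'; python3 -c "
from ky import *
rep()"
python3 -m handwheel '[{"jaw":0,"x":0,"y":0,"z":0.05,"ax":0,"ay":0,"az":0},{"jaw":0,"x":0,"y":0,"z":0.05,"ax":0,"ay":0,"az":0},{"jaw":0,"x":0,"y":0,"z":0.05,"ax":0,"ay":0,"az":0}]'; python3 -c "
from ky import *
rep()"
```

```text
time_s: 21.08
eef_pos: [542.8, -2.2, 54.7]
tool_rot: [-179.9, 19.9, 176.3]
contact_force: [0.2, 0.4, 5.0]
gripper_width: 0.1
t 21.08 F.n 4.64 |F| 5.04 w 0.1
   power [ 4.  -0.1  4. ]   tall [  3.2 149.6   4.3]   timer [  3.2 199.4   4.3]   start [  3.5 249.3   4.2]
time_s: 21.33
eef_pos: [543.1, -2.2, 54.3]
tool_rot: [-179.9, 19.9, 176.3]
contact_force: [0.7, -0.4, 4.9]
gripper_width: -0.1
t 21.33 F.n 4.41 |F| 5.01 w -0.1
   power [ 3.9 -0.1  4.5]   tall [  3.2 149.6   4.7]   timer [  3.2 199.4   4.7]   start [  3.5 249.3   4.6]
```

About 4.5 N at a depth of about 4.5 mm, which is well in. I'll hold it for over a second and then lift off smoothly.

```bash
python3 -m handwheel '[{"jaw":0,"x":0,"y":0,"z":0,"ax":0,"ay":0,"az":0},{"jaw":0,"x":0,"y":0,"z":0,"ax":0,"ay":0,"az":0},{"jaw":0,"x":0,"y":0,"z":0,"ax":0,"ay":0,"az":0},{"jaw":0,"x":0,"y":0,"z":0,"ax":0,"ay":0,"az":0},{"jaw":0,"x":0,"y":0,"z":0,"ax":0,"ay":0,"az":0},{"jaw":0,"x":0,"y":0,"z":0,"ax":0,"ay":0,"az":0},{"jaw":0,"x":0,"y":0,"z":0,"ax":0,"ay":0,"az":0},{"jaw":0,"x":0,"y":0,"z":0,"ax":0,"ay":0,"az":0},{"jaw":0,"x":0,"y":0,"z":0,"ax":0,"ay":0,"az":0},{"jaw":0,"x":0,"y":0,"z":0,"ax":0,"ay":0,"az":0},{"jaw":0,"x":0,"y":0,"z":0,"ax":0,"ay":0,"az":0},{"jaw":0,"x":0,"y":0,"z":0,"ax":0,"ay":0,"az":0},{"jaw":0,"x":0,"y":0,"z":0,"ax":0,"ay":0,"az":0},{"jaw":0,"x":0,"y":0,"z":0,"ax":0,"ay":0,"az":0}]'; python3 -c "
from ky import *
rep()"
python3 -m handwheel '[{"jaw":0,"x":0,"y":0,"z":-0.15,"ax":0,"ay":0,"az":0},{"jaw":0,"x":0,"y":0,"z":-0.35,"ax":0,"ay":0,"az":0},{"jaw":0,"x":0,"y":0,"z":-0.6,"ax":0,"ay":0,"az":0},{"jaw":0,"x":0,"y":0,"z":-1,"ax":0,"ay":0,"az":0},{"jaw":0,"x":0,"y":0,"z":-1.8,"ax":0,"ay":0,"az":0},{"jaw":0,"x":0,"y":0,"z":-2.5,"ax":0,"ay":0,"az":0},{"jaw":0,"x":0,"y":-3.5,"z":-2.5,"ax":0,"ay":0,"az":0},{"jaw":0,"x":0,"y":-7,"z":-2.5,"ax":0,"ay":0,"az":0},{"jaw":0,"x":0,"y":-10.5,"z":-2.5,"ax":0,"ay":0,"az":0},{"jaw":0,"x":0,"y":-13.5,"z":-2.5,"ax":0,"ay":0,"az":0},{"jaw":0,"x":0,"y":-15,"z":-2.5,"ax":0,"ay":0,"az":0},{"jaw":0,"x":0,"y":-15,"z":-2.5,"ax":0,"ay":0,"az":0},{"jaw":0,"x":0,"y":-15,"z":-2.5,"ax":0,"ay":0,"az":0},{"jaw":0,"x":0,"y":-15,"z":-2.5,"ax":0,"ay":0,"az":0}]'; python3 -c "
from ky import *
rep()
T=pose(manip.state());print(delta(T,T[:3,3],Rk)[1])"
```

```text
time_s: 22.5
eef_pos: [543.0, -2.2, 54.3]
tool_rot: [-179.9, 19.9, 176.3]
contact_force: [0.9, 0.1, 5.1]
gripper_width: 0.1
t 22.5 F.n 4.46 |F| 5.15 w 0.1
   power [ 3.9 -0.1  4.4]   tall [  3.2 149.6   4.7]   timer [  3.2 199.4   4.7]   start [  3.5 249.3   4.6]
time_s: 23.67
eef_pos: [523.6, -150.4, 77.8]
tool_rot: [-179.9, 19.8, 176.3]
contact_force: [0.0, 1.1, 0.8]
gripper_width: 0.1
t 23.67 F.n 0.76 |F| 1.32 w 0.1
   power [   4.9 -149.3  -21. ]   tall [  4.2   0.4 -20.7]   timer [  4.2  50.2 -20.7]   start [  4.4 100.1 -20.8]
[-0.001 -0.004  0.001]
```

```bash
python3 -m handwheel '[{"jaw":0,"x":0,"y":0,"z":0.6,"ax":0,"ay":0,"az":0},{"jaw":0,"x":0,"y":0,"z":1.2,"ax":0,"ay":0,"az":0},{"jaw":0,"x":0,"y":0,"z":1.6,"ax":0,"ay":0,"az":0},{"jaw":0,"x":0,"y":0,"z":1.8,"ax":0,"ay":0,"az":0},{"jaw":0,"x":0,"y":0,"z":1.9,"ax":0,"ay":0,"az":0},{"jaw":0,"x":0,"y":0,"z":2,"ax":0,"ay":0,"az":0},{"jaw":0,"x":0,"y":0,"z":2.1,"ax":0,"ay":0,"az":0},{"jaw":0,"x":0,"y":0,"z":2.2,"ax":0,"ay":0,"az":0},{"jaw":0,"x":0,"y":0,"z":2.3,"ax":0,"ay":0,"az":0},{"jaw":0,"x":0,"y":0,"z":2.4,"ax":0,"ay":0,"az":0},{"jaw":0,"x":0,"y":0,"z":2.47,"ax":0,"ay":0,"az":0},{"jaw":0,"x":0,"y":0,"z":2.5,"ax":0,"ay":0,"az":0},{"jaw":0,"x":0,"y":0,"z":2.5,"ax":0,"ay":0,"az":0},{"jaw":0,"x":0,"y":0,"z":2.5,"ax":0,"ay":0,"az":0}]'; python3 -c "
from ky import *
rep()"
python3 -m handwheel '[{"jaw":0,"x":0,"y":0,"z":0,"ax":0,"ay":0,"az":0}]'; python3 -c "
from ky import *
rep()"
```

```text
time_s: 24.83
eef_pos: [532.6, -151.5, 54.3]
tool_rot: [-179.9, 19.8, 176.3]
contact_force: [-1.2, 3.5, 4.6]
gripper_width: 0.4
t 24.83 F.n 4.77 |F| 5.86 w 0.4
   power [   4.4 -149.8    4.2]   tall [ 3.7 -0.1  4.5]   timer [ 3.7 49.7  4.5]   start [ 4.  99.6  4.4]
time_s: 24.92
eef_pos: [532.6, -151.6, 54.3]
tool_rot: [-179.9, 19.8, 176.3]
contact_force: [-2.1, 3.6, 4.7]
gripper_width: -0.3
t 24.92 F.n 5.24 |F| 6.32 w -0.3
   power [   4.4 -149.9    4.2]   tall [ 3.7 -0.2  4.5]   timer [ 3.7 49.6  4.5]   start [ 3.9 99.5  4.4]
```

Tall key is well in, at about 5 N. Releasing and moving on to the timer key.

```bash
python3 -m handwheel '[{"jaw":0,"x":0,"y":0,"z":0,"ax":0,"ay":0,"az":0},{"jaw":0,"x":0,"y":0,"z":-0.15,"ax":0,"ay":0,"az":0},{"jaw":0,"x":0,"y":0,"z":-0.35,"ax":0,"ay":0,"az":0},{"jaw":0,"x":0,"y":0,"z":-0.6,"ax":0,"ay":0,"az":0},{"jaw":0,"x":0,"y":0,"z":-1.1,"ax":0,"ay":0,"az":0},{"jaw":0,"x":0,"y":0,"z":-2,"ax":0,"ay":0,"az":0},{"jaw":0,"x":0,"y":-2.5,"z":-2,"ax":0,"ay":0,"az":0},{"jaw":0,"x":0,"y":-4.5,"z":-2,"ax":0,"ay":0,"az":0},{"jaw":0,"x":0,"y":-5,"z":-2,"ax":0,"ay":0,"az":0},{"jaw":0,"x":0,"y":-5,"z":-2,"ax":0,"ay":0,"az":0},{"jaw":0,"x":0,"y":-5,"z":-2,"ax":0,"ay":0,"az":0},{"jaw":0,"x":0,"y":-5,"z":-2,"ax":0,"ay":0,"az":0},{"jaw":0,"x":0,"y":-5,"z":-2,"ax":0,"ay":0,"az":0},{"jaw":0,"x":0,"y":-5,"z":-2,"ax":0,"ay":0,"az":0}]'; python3 -c "
from ky import *
rep()"
python3 -m handwheel '[{"jaw":0,"x":0,"y":0,"z":0.5,"ax":0,"ay":0,"az":0},{"jaw":0,"x":0,"y":0,"z":1,"ax":0,"ay":0,"az":0},{"jaw":0,"x":0,"y":0,"z":1.3,"ax":0,"ay":0,"az":0},{"jaw":0,"x":0,"y":0,"z":1.4,"ax":0,"ay":0,"az":0},{"jaw":0,"x":0,"y":0,"z":1.5,"ax":0,"ay":0,"az":0},{"jaw":0,"x":0,"y":0,"z":1.6,"ax":0,"ay":0,"az":0},{"jaw":0,"x":0,"y":0,"z":1.7,"ax":0,"ay":0,"az":0},{"jaw":0,"x":0,"y":0,"z":1.8,"ax":0,"ay":0,"az":0},{"jaw":0,"x":0,"y":0,"z":1.9,"ax":0,"ay":0,"az":0},{"jaw":0,"x":0,"y":0,"z":1.97,"ax":0,"ay":0,"az":0},{"jaw":0,"x":0,"y":0,"z":2,"ax":0,"ay":0,"az":0},{"jaw":0,"x":0,"y":0,"z":2,"ax":0,"ay":0,"az":0},{"jaw":0,"x":0,"y":0,"z":2,"ax":0,"ay":0,"az":0}]'; python3 -c "
from ky import *
rep()"
```

```text
time_s: 26.08
eef_pos: [522.5, -200.3, 73.1]
tool_rot: [-179.9, 19.8, 176.3]
contact_force: [0.1, -1.0, -0.2]
gripper_width: 0.2
t 26.08 F.n -0.29 |F| 1.05 w 0.2
   power [   4.4 -199.1  -15.7]   tall [  3.6 -49.4 -15.5]   timer [  3.6   0.4 -15.5]   start [  3.9  50.3 -15.6]
time_s: 27.17
eef_pos: [529.2, -201.4, 54.4]
tool_rot: [-179.9, 19.8, 176.3]
contact_force: [-3.0, 1.4, 3.6]
gripper_width: -0.1
t 27.17 F.n 4.42 |F| 4.89 w -0.1
   power [   4.4 -199.8    4.2]   tall [  3.7 -50.1   4.4]   timer [ 3.7 -0.3  4.4]   start [ 4.  49.6  4.3]
```

Timer key is in, at about 4.4 N. Holding briefly, then releasing and moving to the start key.

```bash
python3 -m handwheel '[{"jaw":0,"x":0,"y":0,"z":0.03,"ax":0,"ay":0,"az":0},{"jaw":0,"x":0,"y":0,"z":0.03,"ax":0,"ay":0,"az":0},{"jaw":0,"x":0,"y":0,"z":-0.15,"ax":0,"ay":0,"az":0},{"jaw":0,"x":0,"y":0,"z":-0.35,"ax":0,"ay":0,"az":0},{"jaw":0,"x":0,"y":0,"z":-0.6,"ax":0,"ay":0,"az":0},{"jaw":0,"x":0,"y":0,"z":-1.1,"ax":0,"ay":0,"az":0},{"jaw":0,"x":0,"y":0,"z":-2,"ax":0,"ay":0,"az":0},{"jaw":0,"x":0,"y":-2.5,"z":-2,"ax":0,"ay":0,"az":0},{"jaw":0,"x":0,"y":-4.5,"z":-2,"ax":0,"ay":0,"az":0},{"jaw":0,"x":0,"y":-5,"z":-2,"ax":0,"ay":0,"az":0},{"jaw":0,"x":0,"y":-5,"z":-2,"ax":0,"ay":0,"az":0},{"jaw":0,"x":0,"y":-5,"z":-2,"ax":0,"ay":0,"az":0},{"jaw":0,"x":0,"y":-5,"z":-2,"ax":0,"ay":0,"az":0},{"jaw":0,"x":0,"y":-5,"z":-2,"ax":0,"ay":0,"az":0},{"jaw":0,"x":0,"y":-5,"z":-2,"ax":0,"ay":0,"az":0}]'; python3 -c "
from ky import *
rep()"
python3 -m handwheel '[{"jaw":0,"x":0,"y":0,"z":0.5,"ax":0,"ay":0,"az":0},{"jaw":0,"x":0,"y":0,"z":1,"ax":0,"ay":0,"az":0},{"jaw":0,"x":0,"y":0,"z":1.3,"ax":0,"ay":0,"az":0},{"jaw":0,"x":0,"y":0,"z":1.4,"ax":0,"ay":0,"az":0},{"jaw":0,"x":0,"y":0,"z":1.5,"ax":0,"ay":0,"az":0},{"jaw":0,"x":0,"y":0,"z":1.6,"ax":0,"ay":0,"az":0},{"jaw":0,"x":0,"y":0,"z":1.7,"ax":0,"ay":0,"az":0},{"jaw":0,"x":0,"y":0,"z":1.8,"ax":0,"ay":0,"az":0},{"jaw":0,"x":0,"y":0,"z":1.9,"ax":0,"ay":0,"az":0},{"jaw":0,"x":0,"y":0,"z":1.97,"ax":0,"ay":0,"az":0},{"jaw":0,"x":0,"y":0,"z":2,"ax":0,"ay":0,"az":0},{"jaw":0,"x":0,"y":0,"z":2,"ax":0,"ay":0,"az":0},{"jaw":0,"x":0,"y":0,"z":2,"ax":0,"ay":0,"az":0}]'; python3 -c "
from ky import *
rep()"
```

```text
time_s: 28.42
eef_pos: [519.3, -250.1, 73.2]
tool_rot: [-179.9, 19.8, 176.3]
contact_force: [0.8, 0.4, 0.3]
gripper_width: 0.5
t 28.42 F.n 0.06 |F| 0.97 w 0.5
   power [   4.3 -249.   -15.8]   tall [  3.6 -99.3 -15.6]   timer [  3.6 -49.5 -15.6]   start [  3.9   0.4 -15.7]
time_s: 29.5
eef_pos: [525.9, -251.2, 54.5]
tool_rot: [-179.9, 19.8, 176.3]
contact_force: [-2.7, 1.9, 2.5]
gripper_width: 0.2
t 29.5 F.n 3.29 |F| 4.13 w 0.2
   power [   4.4 -249.8    4.1]   tall [   3.6 -100.1    4.4]   timer [  3.6 -50.3   4.4]   start [ 3.9 -0.4  4.3]
```

The start key reads 3.3 N, so I'll press slightly deeper to be sure.

```bash
python3 -m handwheel '[{"jaw":0,"x":0,"y":0,"z":0.05,"ax":0,"ay":0,"az":0},{"jaw":0,"x":0,"y":0,"z":0.07,"ax":0,"ay":0,"az":0},{"jaw":0,"x":0,"y":0,"z":0.07,"ax":0,"ay":0,"az":0}]'; python3 -c "
from ky import *
rep()"
python3 -m handwheel '[{"jaw":0,"x":0,"y":0,"z":0,"ax":0,"ay":0,"az":0}]'; python3 -c "
from ky import *
rep()"
```

```text
time_s: 29.75
eef_pos: [526.1, -251.3, 54.1]
tool_rot: [-179.9, 19.8, 176.3]
contact_force: [-5.0, 1.6, 7.2]
gripper_width: -0.4
t 29.75 F.n 8.54 |F| 8.94 w -0.4
   power [   4.4 -249.8    4.5]   tall [   3.6 -100.1    4.8]   timer [  3.6 -50.3   4.8]   start [ 3.9 -0.4  4.7]
time_s: 29.83
eef_pos: [526.1, -251.3, 54.1]
tool_rot: [-179.9, 19.8, 176.3]
contact_force: [-5.3, 2.8, 7.1]
gripper_width: 0.0
t 29.83 F.n 8.55 |F| 9.31 w 0.0
   power [   4.3 -249.8    4.5]   tall [   3.6 -100.1    4.8]   timer [  3.6 -50.3   4.8]   start [ 3.9 -0.4  4.7]
```

At the stop, 8.5 N, under the 20 N limit. Releasing and retreating clear of everything.

```bash
python3 -m handwheel '[{"jaw":0,"x":0,"y":0,"z":-0.1,"ax":0,"ay":0,"az":0},{"jaw":0,"x":0,"y":0,"z":-0.25,"ax":0,"ay":0,"az":0},{"jaw":0,"x":0,"y":0,"z":-0.5,"ax":0,"ay":0,"az":0},{"jaw":0,"x":0,"y":0,"z":-0.8,"ax":0,"ay":0,"az":0},{"jaw":0,"x":0,"y":0,"z":-1.5,"ax":0,"ay":0,"az":0},{"jaw":0,"x":0,"y":0,"z":-3,"ax":0,"ay":0,"az":0},{"jaw":0,"x":0,"y":0,"z":-6,"ax":0,"ay":0,"az":0},{"jaw":0,"x":0,"y":0,"z":-9,"ax":0,"ay":0,"az":0},{"jaw":0,"x":0,"y":0,"z":-12,"ax":0,"ay":0,"az":0},{"jaw":0,"x":0,"y":0,"z":-12,"ax":0,"ay":0,"az":0},{"jaw":0,"x":0,"y":0,"z":-12,"ax":0,"ay":0,"az":0},{"jaw":0,"x":0,"y":0,"z":-12,"ax":0,"ay":0,"az":0}]'
python3 - <<'E'
from ky import *
rep()
# compare side image now with before for the drainer/glass areas; check upright glass vs c7
im=manip.read_camera("side").astype(int);old=cv2.imread("pics/side0.png")[:,:,::-1].astype(int)
d=np.abs(cv2.GaussianBlur(im.astype(np.float32),(5,5),0)-cv2.GaussianBlur(old.astype(np.float32),(5,5),0)).max(2)
for nm,(r0,r1,c0,c1) in {"glass_b":(150,205,245,275),"glass_c":(108,155,282,306),"muddler":(245,290,195,272),"goblet":(88,140,330,362),"placed":(125,175,262,290)}.items(): print(nm,d[r0:r1,c0:c1].mean().round(1),d[r0:r1,c0:c1].max().round(0))
cv2.imwrite("pics/end_side.png",im[:,:,::-1])
E
```

```text
time_s: 30.83
eef_pos: [486.1, -249.1, 167.2]
tool_rot: [-179.8, 19.9, 176.3]
contact_force: [0.2, 0.3, -0.2]
gripper_width: 0.1
t 30.83 F.n -0.22 |F| 0.35 w 0.1
   power [   3.3 -250.3 -115.5]   tall [   2.6 -100.6 -115.2]   timer [   2.6  -50.8 -115.2]   start [   2.9   -0.9 -115.3]
glass_b 4.1 65.0
glass_c 5.0 69.0
muddler 3.7 32.0
goblet 27.1 149.0
placed 27.0 73.0[ WARN:0@5.553] global loadsave.cpp:1063 imwrite_ Unsupported depth image for selected encoder is fallbacked to CV_8U.
```

```bash
python3 -c "
from rig import manip
print(manip.finish_job())"
```

```text
the job is handed in; nothing more can be done
None
```

The glass is upside down over the middle (free) tube and let go. The four keys were pressed in order: power, tall-glass, timer, start. I handed the job in at about 31 s of the 72 s; no verdict comes back.

**Glass:** I picked it up at a 30° tilt and turned it mouth down. It came down in steps of under 1 mm until about 4 N of contact, then I opened the fingers. After I backed away, a picture showed all three glasses upright on their tubes, but I did not measure how flat the rim sits.

| Key | Force along the key | Notes |
|---|---|---|
| Power | about 4.5 N | held for over a second |
| Tall-glass | about 5 N | |
| Timer | about 4.4 N | |
| Start | up to 8.5 N | pressed slightly past its stop, under the 20 N limit |

The arm ended clear, with contact force near zero.

**What failed or disagreed:**
- **Refused move:** my first move was refused over its format and cost nothing but a picture.
- **First grasp:** at a 45° tilt joint 4 hit its limit, so the tool stopped about 2 cm off and showed about 5.6 N (possibly a light touch on the glass). I backed off, and the next picture showed the glass where it had been.
- **Height:** the rim met the deck about 5 mm lower than I had estimated.
- **Key row:** the keys looked 3–4 mm further down the slope than first measured, and I shifted to match.
- **Final image check:** compared with the start, little changed on average around the other two glasses and the muddler, with a few isolated differing pixels. The goblet area differed a lot, probably because the arm was in front of it; I never went near the goblet, but I did not confirm this.

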